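Unlock and open the kiln control box with the square key

TASK

The kiln's control box has to be opened for service. Take the T-handled square key out of the tool block, set it in the lock on the lid and, pressing only lightly, feel it gently back and forth until it drops home, then turn it anticlockwise until the lid is unlocked. Put the key back in its hole in the tool block and swing the lid right up so that it is left standing wide open, without knocking over the pottery and tools.

Things in the scene. Friction and masses are not known exactly. Their poses are not given: they have to be found in the camera images.
- control_box: Grey sheet-steel control box of a kiln, lying fixed on its back, 220 mm deep (its x) by 300 mm wide (its y), rim at 95 mm, lid (15 mm) on top to 110 mm. Origin: centre of the underside; x points from its front edge (nearer the robot) to the hinge edge, y to the left, z up. On the left (+y) side three cable glands stick out 22 mm.
- lid (a joint): Lid's hinge angle in rad: 0 shut, grows as it opens upward, 1.57 upright, stop at 1.75. While locked it can lift only about 0.01 rad. The hinge is stiff (about 6 to 13 N at the handle) and the lid stays wherever it is left. A key drawn out while it is still twisted against the stop binds and drags the lid up with it: ease it back a little first.
- hinge (a point): Middle of the lid's hinge line: 110 mm along +x of the control box's centre, at the rim, 95 mm up. The hinge line runs along the box's y.
- lid_handle (a point): Middle of the lid's black bow handle: a round bar 10 mm thick and 100 mm long along the box's y; with the lid shut its centre stands 35 mm above the lid top. It lies 195 mm in front of the hinge line and 60 mm to +y of the middle, 25 mm from the lid's front edge. This point turns with the lid.
- lock (a point): Centre of the mouth of the round dark lock on the lid, 10 mm above the lid top, collar 39 mm across. With the lid shut z is up and x, y are the box's axes; it turns with the lid. The mouth is a funnel 29 mm wide, narrowing in 6 mm to an 18 mm bore. A key out of line with the socket stops with its flange 11 mm above the mouth; in line within 7 degrees it drops till the flange is on the mouth.
- socket (a point): On the lock's axis 17 mm below the mouth: top of the plug with its square 13 mm socket, out of sight (axes as lock, they do not show the plug's angle). Locked stop: socket sides along the box's x and y; open stop: a quarter turn anticlockwise seen from above. Stiff (0.12 N m). Left at an unknown angle 0 to 69 degrees from locked. The cam frees the lid past 78 degrees. Key play: 5 degrees.
- key: Steel T-handled square key, 77 mm long, about 0.17 kg, standing upright in the tool block. Origin: centre of its foot; z up. Foot: 12 mm square, 1.2 mm chamfer, sides along its x and y, to z 15 mm; round shank 16.4 mm; flange 32 mm across from z 28 to 33 mm; cross bar at z 63 to 77 mm, 80 mm long along its y and 12 mm thick along its x. The flange's underside rests on the block's top.
- key_hole (a point): Centre of the mouth of the key's hole in the top face of the tool block, 50 mm above the bench: 22 mm across, 36 mm deep, with a 3 mm chamfer. Empty once the key is taken; the key stands in it with its flange on the block.
- tool_block: Fixed wooden tool block, 70 (x) by 200 (y) by 50 mm. Origin: centre of its underside. The key's hole lies 60 mm to +y of its centre, two pottery tools stand at -20 and -70 mm.
- trim_tool: Wooden-handled turning tool standing in the tool block, reaching 140 mm above the bench. Origin: its lower end. Leave it standing.
- needle_tool: Wooden-handled needle tool standing in the tool block, reaching 144 mm above the bench. Origin: its lower end. Leave it standing.
- blue_bottle: White bottle with blue stripes, 76 mm across, 175 mm tall, left of the control box. Origin: centre of its foot. Leave it alone.
- bowl: Blue bowl, 124 mm across, 55 mm high. Origin: centre of its foot. Leave it alone.
- beaker: Terracotta beaker, 68 mm across, 80 mm high. Origin: centre of its foot. Leave it alone.
- glaze_jar: White glaze jar with a lid, 80 mm across, 100 mm high. Origin: centre of its foot. Leave it alone.

How it is judged (in metres and radians):
On the way, in this order (a step that is already met when the one before it is completed fails the run):
1. the key's foot has dropped home into the lock's square socket (z of key in the frame of lock below -0.023 m and horizontal distance between key and lock below 0.006 m and value of joint lid below 0.03 rad), for 0.2 s.
2. the lid is unlocked and lifted (value of joint lid above 0.2 rad), for 0.1 s.
At the end, for the whole second after the job is handed in: the lid stands open by at least 1.05 rad (60 degrees) and at rest; the key stands upright and still in its own hole in the tool block, within 6 mm of where it stood at the start and within 7 degrees of vertical (value of joint lid above 1.05 rad and distance of key from where it was at the start of the episode below 0.006 m and angle between key's own z axis and vertical below 0.12 rad and linear speed of key below 0.02 m/s and velocity of joint lid below 0.05 rad/s); the robot touches nothing.
It fails at once if the key is pressed hard into the lock (over 80 N) when it is not home (contact force between key and control_box above 80 N and horizontal distance between key and lock below 0.01 m and z of key in the frame of lock above -0.021 m and value of joint lid below 0.02 rad).
It fails at once if a tool is knocked out of the tool block (moved over 30 mm or tipped over 0.4 rad) (distance of any of trim_tool, needle_tool from where it was at the start of the episode above 0.03 m or angle between any of trim_tool, needle_tool's own z axis and vertical above 0.4 rad).
It fails at once if pottery is knocked over or pushed away (moved over 40 mm or tipped over 0.5 rad) (distance of any of blue_bottle, bowl, beaker, glaze_jar from where it was at the start of the episode above 0.04 m or angle between any of blue_bottle, bowl, beaker, glaze_jar's own z axis and vertical above 0.5 rad).
It also fails if it takes over 72 s, if anything falls off the work surface, if the arm or the gripper's body presses on something with over 40 N, if the wrist force passes 120 N, or if a joint passes its speed limit or range.

ROBOT

A 7-joint arm with a two-finger parallel gripper is mounted at the origin on the work surface. World frame = base frame: x ahead of the robot, y to its left, z up, the work surface at z = 0. Lengths are in m, angles in degrees, forces in N, time in s.
With the tool pointing down it reaches from about 0.4 to 0.925 m from the base axis. Payload 5.6 kg.
Tool frame: the origin (TCP) lies between the finger pads; the fingertips stand 14 mm ahead of it and the grasp point (between the pads) lies 5 mm behind it; x points along the fingers, y is the direction in which the jaws open and shut, and the axes are right-handed (so a half turn about x gives the same grasp; the last joint's range is limited). The gripper opens to 85 mm and grips with 20 to 120 N. Pads are 22 mm wide; open, the fingers measure 114 mm over their backs; the gripper's body (76 mm by 85 mm) begins 54 mm behind the grasp point. The pads swing forward as they close: fully open they stand 13 mm farther back than shut.
Start: joints at [63.14, 26.786, -0.665, 91.828, 0.344, 61.387, -3.226], TCP at [0.268, -0.592, 0.245] pointing down, gripper open.
Joint ranges: [-144.91, 144.91], [-17.63, 115.5], [-89.93, 88.59], [15.96, 139.68], [-74.01, 254.01], [8.47, 105.57], [-167.45, 167.45]. Speed limits (degrees/s): [147.25, 147.25, 180, 180, 180, 180, 180].

INTERFACE

Orientations are given as [roll, pitch, yaw] about the fixed x, y, z axes, in that order (R = Rz(yaw) Ry(pitch) Rx(roll)).
In Python, from workcell import env, imaging gives the robot as it stands.
- The arm moves only by the tool send_rows, never from a script. Its argument "motion" is a list of rows, each an object with "grip": the finger opening in cm, from 0 to 8.54; "slide": the shift along the tool's x, y, z in cm, a list of three; "rot": the turn, a rotation vector about the tool's x, y, z in rad, a list of three. In form: [{"grip": grip, "slide": [x, y, z], "rot": [wx, wy, wz]}, ...]. A call has 1 to 8 rows; each row is the pose to reach, as a shift and turn from the pose measured when the call began, along the tool's axes at that moment; what a row does not reach only later rows make up. A row lasts 1/12 s, in which the tool goes at most 41.7 mm and 7.16 degrees, less where a joint would pass 70% of its speed; a pose out of reach is approached as far as the arm can. A call with a gripper value outside its range is refused whole. The fingers move at their own pace and stop on an object; "force" is the grip in N (left out, the last holds). Time passes only in rows, so rows that repeat a pose let the fingers close. It gives the time, the measured TCP pose, the force and the opening at its end, in the units of the state.
- env.get_obs(): the state, without advancing time (a new reading comes with each control period).
- imaging.get_image(name): name is "side" or "top" or "wrist"; returns (picture, depth): 400x640x3 uint8, red, green, blue; 400x640 float32, m along the optical axis (not along the pixel's ray), 0 where there is no reading.
- imaging.camera_model(name): a dict with "K" (3x3 intrinsics, pixels), "R" (3x3) and "t" (3): a world point X has camera coordinates R X + t. Camera axes: x right, y down, z forward; pixel columns grow to the right and rows downward; lengths in m; the calibration is good to about 2 mm. A picture is of the moment at which its call begins: read the wrist's pose just before it. camera_model takes no time and is no camera call; for the wrist camera it gives the pose at the moment of the call.
- env.hand_in(): hands the job in, once; it reports no verdict.
The state is a dict: "t": time; "joint_pos": joint angles; "qd": joint speeds; "joint_torque": joint torques, N m; "eef_pos": TCP position; "eef_rot": TCP orientation; "contact_force": force on the tool from outside, world axes, zero at the start; "moment": the same for the moment, N m; "width": opening from 0.0 (shut) to 1.0 (fully open).
Only numpy, scipy, OpenCV 4.12 (cv2) and the standard library are available. Lean on these libraries where they do the work, as an engineer would, in place of code of your own. Each camera call takes 0.05 s, during which the arm holds its last target.

## Working session

There is one attempt and no reset: what is moved stays moved. The work goes in short steps, Python scripts to look and compute and a tool call to move; the robot and the scene stay as the last step left them, time stands still between calls to the robot, and variables do not carry over. Pictures are saved under pics/ and viewed, and the job is handed in when it is done.

Besides the shell and the picture viewer there is one more tool, called after "Emit:" by a JSON object that holds its "op" and its "data". send_rows: Moves the arm, as the interface text tells. Its arguments: {"type":"object","properties":{"motion":{"type":"array","items":{"type":"object","properties":{"grip":{"type":"number"},"slide":{"type":"array","items":{"type":"number"}},"rot":{"type":"array","items":{"type":"number"}}}}},"force":{"type":"number"}},"required":["motion"]}

```bash
mkdir -p pics; ls; python3 - <<'E'
from workcell import env, imaging
import cv2,numpy as np
o=env.get_obs(); print(o)
for n in ["side","top"]:
    p,d=imaging.get_image(n); cv2.imwrite(f"pics/{n}0.png",p[:,:,::-1]); np.savez(f"{n}0.npz",p=p,d=d)
    m=imaging.camera_model(n); print(n,m, (d>0).mean())
E
```

```text
pics
{'t': 0.0, 'joint_pos': array([63.13822992, 26.8358846 , -0.66536022, 91.88260276,  0.34330811,
       61.38510505, -3.22788971]), 'qd': array([ 0.01430477,  0.03382727,  0.03867563, -0.02497494,  0.07779782,
        0.10434996, -0.03730453]), 'joint_torque': array([-7.69919334e-04, -5.32379115e+01,  2.08848686e-02, -2.51303476e+01,
        1.13313823e-02,  7.73839653e-03, -1.10470438e-05]), 'eef_pos': array([ 0.2682207 , -0.59148557,  0.24432745]), 'eef_rot': array([-86.36554559,  89.89839258, 118.02699552]), 'contact_force': array([ 0.7908202, -0.2760659,  0.1424171]), 'moment': array([ 0.01078154,  0.04498042, -0.00643899]), 'width': 1.00022869368349}
side {'K': array([[414.08550283,   0.        , 318.0021035 ],
       [  0.        , 414.08550283, 203.24804536],
       [  0.        ,   0.        ,   1.        ]]), 'R': array([[ 0.97746234, -0.21076317, -0.01209356],
       [-0.11443522, -0.48083862, -0.86930938],
       [ 0.17740335,  0.85110112, -0.49412037]]), 't': array([-0.549465  ,  0.18129956,  1.26774306])} 0.99596875
top {'K': array([[396.8438348 ,   0.        , 316.55263663],
       [  0.        , 396.8438348 , 200.7363858 ],
       [  0.        ,   0.        ,   1.        ]]), 'R': array([[-0.01414487, -0.9998596 ,  0.00898324],
       [-0.9880928 ,  0.0126007 , -0.15334225],
       [ 0.15320753, -0.01104528, -0.98813231]]), 't': array([0.02653652, 0.58531258, 1.05242977])} 0.99590234375
```

View pics/side0.png

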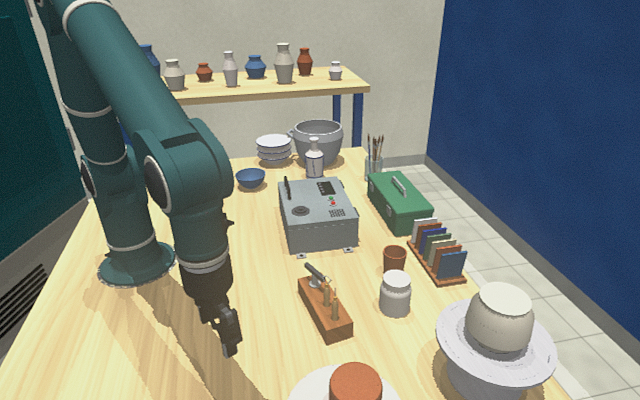

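View pics/top0.png

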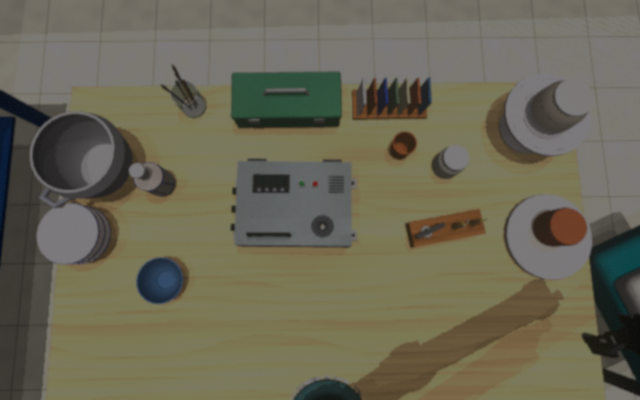

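The side view shows the box at about (318,213) and the block at about (325,308). The top view shows the box at about (294,204), the lock at (322,227), the block at (446,228) and the key at about (427,231). I'll zoom in and measure next.

```bash
cat > h.py <<'E'
import numpy as np, cv2
from workcell import env, imaging
def ray(n,uv,z,m=None):
    m=m or imaging.camera_model(n)
    uv=np.atleast_2d(uv).astype(float)
    d=np.c_[uv,np.ones(len(uv))]@np.linalg.inv(m["K"]).T@m["R"]
    c=-m["R"].T@m["t"]
    return c+d*((z-c[2])/d[:,2])[:,None]
def cloud(d,m):
    v,u=np.indices(d.shape)
    p=np.stack([(u-m["K"][0,2])/m["K"][0,0]*d,(v-m["K"][1,2])/m["K"][1,1]*d,d],-1)
    return (p-m["t"])@m["R"]
def proj(n,X,m=None):
    m=m or imaging.camera_model(n)
    c=np.atleast_2d(X)@m["R"].T+m["t"]; q=c@m["K"].T
    return q[:,:2]/q[:,2:]
E
python3 - <<'E'
from h import *
z=np.load("top0.npz");p,d=z["p"],z["d"]
C=cloud(d,imaging.camera_model("top"))
np.save("topC.npy",C)
for (a,b,c,e,nm) in [(225,365,150,255,"box"),(395,500,195,255,"blk")]:
    crop=p[c:e,a:b,::-1]; crop=cv2.convertScaleAbs(crop,alpha=1.6)
    s=5 if nm=="box" else 7
    cv2.imwrite(f"pics/{nm}1.png",cv2.resize(crop,None,fx=s,fy=s,interpolation=cv2.INTER_CUBIC))
# lid top height
print(C[200:215,300:310].mean((0,1)), C[300,400])
def rect(mask):
    n,l,s,c=cv2.connectedComponentsWithStats(mask.astype(np.uint8)); i=1+s[1:,4].argmax(); return l==i,s[i]
Z=C[...,2]
box=np.zeros(Z.shape,bool);box[150:255,225:365]=1
m=(abs(Z-.11)<.008)&box; m,s=rect(m); print(s)
q=np.argwhere(m)[:,::-1]; pts=C[m][:,:2]
r=cv2.minAreaRect(pts.astype(np.float32)*1000); print("lid",r)
bl=np.zeros(Z.shape,bool);bl[195:255,395:500]=1
m=(abs(Z-.05)<.012)&bl; m,s=rect(m); print(s)
print("blk",cv2.minAreaRect(C[m][:,:2].astype(np.float32)*1000), np.median(C[m][:,2]))
m=(Z>.085)&bl; n,l,s,c=cv2.connectedComponentsWithStats(m.astype(np.uint8))
for i in range(1,n):
    if s[i,4]>3: print(s[i],c[i],C[l==i].mean(0),C[l==i].max(0),cv2.minAreaRect(C[l==i][:,:2].astype(np.float32)*1000))
E
```

```text
[0.55936482 0.05084168 0.11115762] [ 3.10638594e-01 -2.09683617e-01  9.67859188e-07]
[ 234  158  118   88 9342]
lid ((576.8155517578125, 80.06561279296875), (301.2658386230469, 229.1740264892578), 88.48290252685547)
[ 408  208   78   39 1606]
blk ((507.2121276855469, -335.5845642089844), (69.9856185913086, 202.06524658203125), 9.92270565032959) 0.051712058046914436
[455 219  14   9  61] [461.13114754 223.86885246] [ 0.51020153 -0.35314628  0.11050739] [ 0.52026239 -0.3462714   0.14459572] ((510.1280517578125, -355.511962890625), (16.130451202392578, 19.329973220825195), 13.773005485534668)
[474 218  13   7  51] [478.62745098 220.66666667] [ 0.51849154 -0.40169126  0.10459217] [ 0.52655999 -0.3966941   0.14115854] ((518.8649291992188, -402.414794921875), (12.051685333251953, 15.247350692749023), 84.01213073730469)
[416 222  29  17 156] [430.07051282 229.96153846] [ 0.49587751 -0.27323805  0.10627166] [0.51764591 0.03078183 1.12945462] ((457.4571228027344, -143.5264892578125), (22.22492790222168, 356.97735595703125), 16.480287551879883)
```

View pics/box1.png

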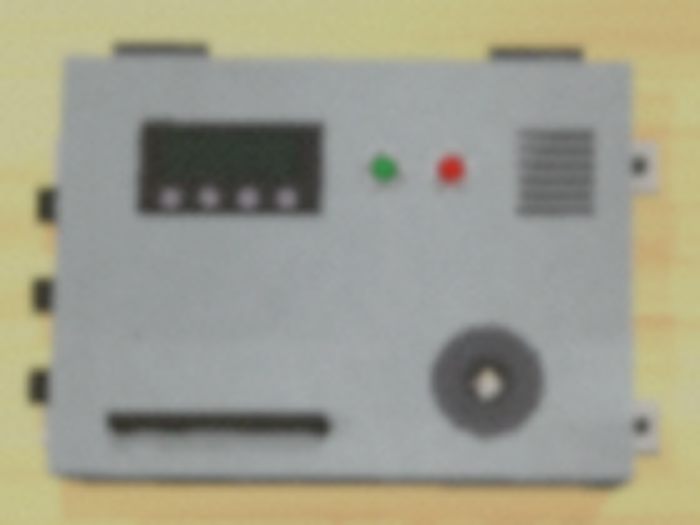

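View pics/blk1.png

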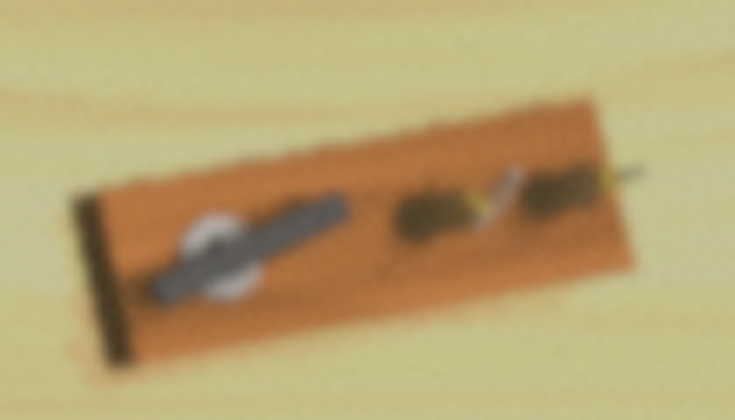

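```bash
python3 - <<'E'
from h import *
z=np.load("top0.npz");p=z["p"]; C=np.load("topC.npy")
hsv=cv2.cvtColor(p,cv2.COLOR_RGB2HSV); V=hsv[...,2].astype(int);S=hsv[...,1].astype(int)
print(V[215:240:2,305:340:2])
# lid grey: low saturation
box=np.zeros(V.shape,bool);box[150:255,228:360]=1
m=((S<60)&box).astype(np.uint8); m=cv2.morphologyEx(m,cv2.MORPH_OPEN,np.ones((7,7)))
n,l,s,c=cv2.connectedComponentsWithStats(m); i=1+s[1:,4].argmax(); print(s[i])
h=cv2.convexHull(np.argwhere(l==i)[:,::-1].astype(np.int32))
q=cv2.approxPolyDP(h,5,True)[:,0]; print(q); P=ray("top",q,.11); print(P.round(4))
# key bar
C2=C[195:255,395:445]; k=(C2[...,2]>.078)&(C2[...,2]<.115)
pts=C2[k]; r=cv2.minAreaRect((pts[:,:2]*1000).astype(np.float32)); print("bar",r,len(pts))
uv=np.argwhere(k)[:,::-1]+[395,195]; print(ray("top",uv,.099).mean(0)); 
c,s_=pts[:,:2].mean(0),np.linalg.svd(pts[:,:2]-pts[:,:2].mean(0))[2][0]; print(c,np.degrees(np.arctan2(s_[1],s_[0])))
# disc
k=(V<V[205,320]-25)&(S<70); kk=np.zeros_like(k);kk[213:243,308:338]=k[213:243,308:338]
kk=cv2.morphologyEx(kk.astype(np.uint8),cv2.MORPH_CLOSE,np.ones((5,5)))
cn,_=cv2.findContours(kk,0,1); cn=max(cn,key=cv2.contourArea); e=cv2.minEnclosingCircle(cn); print(e,cv2.fitEllipse(cn)); print("lock",ray("top",cv2.fitEllipse(cn)[0],.12))
for n in ["glaze"]: pass
E
```

```text
[[104 104 104 104 103 101  93  80  77  76  81  93  99 101 100 100 101 101]
 [103 103 103 103 101  83  66  57  56  56  57  64  83  99 101 100 101 100]
 [104 102 102 101  84  61  55  55  54  54  54  54  61  83 100 102 103 105]
 [104 103 102  95  64  55  54  50  46  48  50  54  56  62  93 103 103 104]
 [103 103 100  80  58  55  51  44  50  53  42  49  55  59  84 103 102 103]
 [104 103 102  74  56  54  49  49  91  95  53  48  55  56  76 101 103 104]
 [103 102 103  77  58  54  50  56  99 104  64  48  55  56  77 102 105 105]
 [103 103 103  87  61  55  53  49  74  69  50  51  54  58  84 103 104 104]
 [103 103 104  97  70  56  52  53  51  51  52  54  55  63  95 103 103 104]
 [103 103 103 103  92  67  58  54  54  52  54  57  63  88 102 103 103 104]
 [104 105 105 105 104  90  72  63  58  59  61  67  86 100 102 102 101  99]
 [105 106 106 106 103 102 101  91  78  81  89  96 102 101 102 101 101 100]
 [105 106 105 105 104 105 105 103 101 102 103 104 104 103 102 102 102 101]]
[  233   158   124    89 10182]
[[356 239]
 [350 246]
 [234 244]
 [237 160]
 [350 162]]
[[ 0.475  -0.0803  0.11  ]
 [ 0.4574 -0.0645  0.11  ]
 [ 0.4665  0.2316  0.11  ]
 [ 0.6869  0.2276  0.11  ]
 [ 0.678  -0.0704  0.11  ]]
bar ((496.8381042480469, -276.5708312988281), (15.044038772583008, 80.33179473876953), 22.14830207824707) 156
[ 0.49644992 -0.27532911  0.099     ]
[ 0.4964093  -0.27516425] 115.25103911702405
((321.9764404296875, 225.6727752685547), 11.103270530700684) ((322.052978515625, 225.7384490966797), (20.832181930541992, 21.479341506958008), 99.16983032226562)
lock [[0.50930991 0.00638733 0.12      ]]
```

```bash
cat >> h.py <<'E'
from scipy.spatial.transform import Rotation as Ro
def cur():
    o=env.get_obs(); return o["eef_pos"],Ro.from_euler("xyz",o["eef_rot"],degrees=True).as_matrix(),o
def down(a): # tool x down, y at angle a deg
    y=np.array([np.cos(np.radians(a)),np.sin(np.radians(a)),0]); x=np.array([0,0,-1.]); return np.c_[x,y,np.cross(x,y)]
def go(pos,Rt):
    p,R,o=cur()
    s=R.T@(np.array(pos)-p)*100; w=Ro.from_matrix(R.T@Rt).as_rotvec()
    print("slide",s.round(2).tolist(),"rot",w.round(4).tolist(),"rows lin %.1f ang %.1f"%(np.linalg.norm(s)/4.17,np.degrees(np.linalg.norm(w))/7.16))
def st():
    p,R,o=cur(); print("t",o["t"].round(2),"pos",p.round(4),"yang %.2f"%np.degrees(np.arctan2(R[1,1],R[0,1])),"xax",R[:,0].round(3),"F",o["contact_force"].round(1),"M",o["moment"].round(2),"w",o["width"].round(3),"j",o["joint_pos"].round(0))
E
python3 - <<'E'
from h import *
st(); p,R,o=cur(); print(R.round(3))
m=imaging.camera_model("wrist"); c=-m["R"].T@m["t"]; print("cam in tool",R.T@(c-p), "axes in tool\n",(R.T@m["R"].T).round(3), m["K"][0])
for a in (23,203): go([.497,-.275,.24],down(a))
E
```

```text
Traceback (most recent call last):
  File "h.py", line 27, in st
    p,R,o=cur(); print("t",o["t"].round(2),"pos",p.round(4),"yang %.2f"%np.degrees(np.arctan2(R[1,1],R[0,1])),"xax",R[:,0].round(3),"F",o["contact_force"].round(1),"M",o["moment"].round(2),"w",o["width"].round(3),"j",o["joint_pos"].round(0))
                           ^^^^^^^^^^^^
AttributeError: 'float' object has no attribute 'round'
```

```bash
sed -i 's/o\["t"\].round(2)/round(o["t"],2)/; s/o\["width"\].round(3)/round(o["width"],3)/' h.py
python3 - <<'E'
from h import *
st(); p,R,o=cur(); print(R.round(3))
m=imaging.camera_model("wrist"); c=-m["R"].T@m["t"]; print("cam in tool",R.T@(c-p), "axes in tool\n",(R.T@m["R"].T).round(3), m["K"][0])
for a in (23,203): go([.497,-.275,.24],down(a))
E
```

```text
t 0.1 pos [ 0.2682 -0.5915  0.2445] yang -65.60 xax [-0.001  0.001 -1.   ] F [ 0.1 -0.6 -0.3] M [-0.   -0.06 -0.04] w 0.996 j [63. 27. -1. 92.  0. 61. -3.]
[[-0.001  0.413 -0.911]
 [ 0.001 -0.911 -0.413]
 [-1.    -0.002  0.   ]]
cam in tool [-0.12836538 -0.00025731 -0.08497548] axes in tool
 [[ 0.    -0.328  0.945]
 [ 1.     0.    -0.   ]
 [-0.     0.945  0.328]] [302.49557764   0.         319.08594493]
slide [0.47, -19.38, -33.91] rot [-1.5464, -0.0011, 0.0013] rows lin 9.4 ang 12.4
slide [0.47, -19.38, -33.91] rot [1.5952, 0.0013, 0.0011] rows lin 9.4 ang 12.8
```

Emit:
{"op": "send_rows", "data": {"motion": [{"grip": 8.5,"slide": [0.4,-19.4,-33.9],"rot": [-1.546,0,0]},{"grip": 8.5,"slide": [0.4,-19.4,-33.9],"rot": [-1.546,0,0]},{"grip": 8.5,"slide": [0.4,-19.4,-33.9],"rot": [-1.546,0,0]},{"grip": 8.5,"slide": [0.4,-19.4,-33.9],"rot": [-1.546,0,0]},{"grip": 8.5,"slide": [0.4,-19.4,-33.9],"rot": [-1.546,0,0]},{"grip": 8.5,"slide": [0.4,-19.4,-33.9],"rot": [-1.546,0,0]},{"grip": 8.5,"slide": [0.4,-19.4,-33.9],"rot": [-1.546,0,0]},{"grip": 8.5,"slide": [0.4,-19.4,-33.9],"rot": [-1.546,0,0]}]}}

```text
t: 0.77
eef_pos: [0.4638, -0.3197, 0.2412]
eef_rot: [-144.3, 89.9, 117.7]
contact_force: [0.9, -0.5, -0.6]
width: 0.992
```

```bash
python3 - <<'E'
from h import *
st(); go([.497,-.275,.24],down(23))
E
```

```text
t 0.77 pos [ 0.4638 -0.3197  0.2412] yang -7.97 xax [-0.001  0.001 -1.   ] F [ 0.9 -0.5 -0.6] M [-0.03 -0.06  0.02] w 0.992 j [ 46.  20. -19. 103.   8.  58.  17.]
slide [0.13, 2.67, -4.88] rot [-0.5405, -0.0012, 0.0004] rows lin 1.3 ang 4.3
```

Emit:
{"op": "send_rows", "data": {"motion": [{"grip": 8.5,"slide": [0.1,2.7,-4.9],"rot": [-0.54,0,0]},{"grip": 8.5,"slide": [0.1,2.7,-4.9],"rot": [-0.54,0,0]},{"grip": 8.5,"slide": [0.1,2.7,-4.9],"rot": [-0.54,0,0]},{"grip": 8.5,"slide": [0.1,2.7,-4.9],"rot": [-0.54,0,0]},{"grip": 8.5,"slide": [0.1,2.7,-4.9],"rot": [-0.54,0,0]},{"grip": 8.5,"slide": [0.1,2.7,-4.9],"rot": [-0.54,0,0]}]}}

```text
t: 1.27
eef_pos: [0.4971, -0.2747, 0.2398]
eef_rot: [-165.4, 89.9, 127.6]
contact_force: [0.6, 0.1, 0.6]
width: 0.994
```

```bash
python3 - <<'E'
from h import *
st(); m=imaging.camera_model("wrist")
p,d=imaging.get_image("wrist"); cv2.imwrite("pics/w1.png",cv2.convertScaleAbs(p[:,:,::-1],alpha=1.3))
np.savez("w1.npz",p=p,d=d,**m)
E
```

```text
t 1.27 pos [ 0.4971 -0.2747  0.2398] yang 23.04 xax [-0.001  0.002 -1.   ] F [0.6 0.1 0.6] M [-0.01  0.05  0.01] w 0.994 j [ 46.  22. -26. 102.  11.  58.  39.]
```

View pics/w1.png

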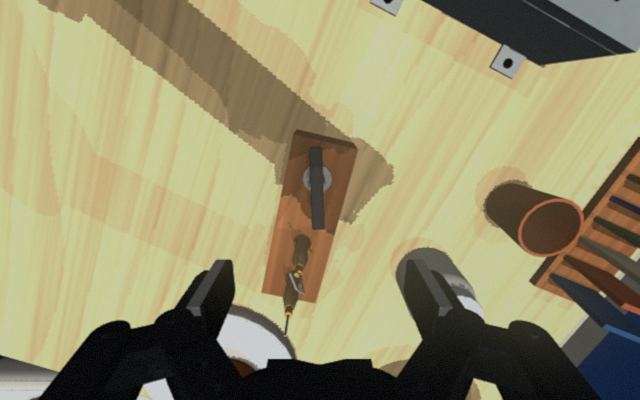

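The wrist view shows the key's bar from (314,148) to (320,228), with the flange centre at about (317,180).

```bash
python3 - <<'E'
from h import *
z=np.load("w1.npz");m={k:z[k] for k in "KRt"}; d=z["d"];p=z["p"]; C=cloud(d,m)
roi=np.zeros(d.shape,bool); roi[135:240,285:345]=1
k=roi&(C[...,2]>.080)&(C[...,2]<.12)
n,l,s,c=cv2.connectedComponentsWithStats(k.astype(np.uint8)); i=1+s[1:,4].argmax(); print(s[i],c[i])
P=C[l==i]; print("z",np.percentile(P[:,2],[5,50,95]))
uv=np.argwhere(l==i)[:,::-1]
Q=ray("w",uv,.099,m); print("bar ray",cv2.minAreaRect((Q[:,:2]*1000).astype(np.float32)), Q.mean(0))
print("bar cloud",cv2.minAreaRect((P[:,:2]*1000).astype(np.float32)))
k=roi&(abs(C[...,2]-.05)<.01); P=C[k];print(np.median(P[:,2]))
# flange: light grey low sat
hsv=cv2.cvtColor(p,cv2.COLOR_RGB2HSV); f=roi&(hsv[...,1]<60)&(C[...,2]<.08)
uv=np.argwhere(f)[:,::-1]; print(len(uv)); e=cv2.minEnclosingCircle(uv.astype(np.float32)); print(e,ray("w",e[0],.055,m))
# block top
k=(hsv[...,1]>90)&(abs(C[...,2]-.05)<.006); k[:120]=0;k[320:]=0;k[:,:250]=0;k[:,370:]=0
uv=np.argwhere(k)[:,::-1]; Q=ray("w",uv,.05,m); r=cv2.minAreaRect((Q[:,:2]*1000).astype(np.float32)); print("blk",r)
E
```

```text
[ 309  147   17   83 1087] [316.92088316 187.6899724 ]
z [0.09593285 0.09869172 0.09983865]
bar ray ((495.1258239746094, -274.41436767578125), (14.904162406921387, 79.83132934570312), 23.079687118530273) [ 0.49446952 -0.27302077  0.099     ]
bar cloud ((495.3507995605469, -275.1407775878906), (15.559561729431152, 79.25934600830078), 22.33258628845215)
0.04987361368592873
267
((316.79840087890625, 178.0403289794922), 14.568400382995605) [[ 0.49479958 -0.27499491  0.055     ]]
blk ((505.97869873046875, -334.30096435546875), (69.96890258789062, 200.9745635986328), 9.957869529724121)
```

```bash
python3 - <<'E'
from h import *
go([.4953,-.2748,.087],down(22.8))
E
```

```text
slide [15.28, -0.15, -0.04] rot [0.0015, -0.002, 0.0006] rows lin 3.7 ang 0.0
```

Emit:
{"op": "send_rows", "data": {"motion": [{"grip": 8.5,"slide": [4,-0.15,-0.05],"rot": [0,-0.002,0]},{"grip": 8.5,"slide": [8,-0.15,-0.05],"rot": [0,-0.002,0]},{"grip": 8.5,"slide": [11,-0.15,-0.05],"rot": [0,-0.002,0]},{"grip": 8.5,"slide": [13.5,-0.15,-0.05],"rot": [0,-0.002,0]},{"grip": 8.5,"slide": [15,-0.15,-0.05],"rot": [0,-0.002,0]},{"grip": 8.5,"slide": [15.2,-0.15,-0.05],"rot": [0,-0.002,0]},{"grip": 8.5,"slide": [15.2,-0.15,-0.05],"rot": [0,-0.002,0]}]}}

```text
t: 1.9
eef_pos: [0.4947, -0.2745, 0.087]
eef_rot: [-134.0, 89.9, 158.8]
contact_force: [-0.4, -0.6, 0.4]
width: 0.995
```

Emit:
{"op": "send_rows", "data": {"force": 80, "motion": [{"grip": 0.8,"slide": [0,0,0],"rot": [0,0,0]},{"grip": 0.8,"slide": [0,0,0],"rot": [0,0,0]},{"grip": 0.8,"slide": [0,0,0],"rot": [0,0,0]},{"grip": 0.8,"slide": [0,0,0],"rot": [0,0,0]},{"grip": 0.8,"slide": [0,0,0],"rot": [0,0,0]},{"grip": 0.8,"slide": [0,0,0],"rot": [0,0,0]},{"grip": 0.8,"slide": [0,0,0],"rot": [0,0,0]},{"grip": 0.8,"slide": [0,0,0],"rot": [0,0,0]}]}}

```text
t: 2.57
eef_pos: [0.4949, -0.2748, 0.0878]
eef_rot: [-117.2, 89.9, 175.6]
contact_force: [-2.3, 0.0, 5.1]
width: 0.151
```

```bash
python3 - <<'E'
from h import *
st()
E
```

```text
t 2.57 pos [ 0.4949 -0.2748  0.0878] yang 22.81 xax [-0.002  0.    -1.   ] F [-2.3  0.   5.1] M [ 0.11  0.38 -0.01] w 0.151 j [ 43.  33. -22. 109.  18.  42.  33.]
```

Emit:
{"op": "send_rows", "data": {"motion": [{"grip": 0.8,"slide": [-3,0,0],"rot": [0,0,0]},{"grip": 0.8,"slide": [-7,0,0],"rot": [0,0,0]},{"grip": 0.8,"slide": [-11,0,0],"rot": [0,0,0]},{"grip": 0.8,"slide": [-15,0,0],"rot": [0,0,0]},{"grip": 0.8,"slide": [-17,0,0],"rot": [0,0,0]},{"grip": 0.8,"slide": [-17,0,0],"rot": [0,0,0]}]}}

```text
t: 3.07
eef_pos: [0.4977, -0.2757, 0.2635]
eef_rot: [28.6, 89.5, -38.6]
contact_force: [1.3, 0.5, -2.5]
width: 0.146
```

```bash
python3 - <<'E'
from h import *
st(); go([.542,-.072,.26],down(23))
E
```

```text
t 3.07 pos [ 0.4977 -0.2757  0.2635] yang 22.81 xax [ 0.006 -0.005 -1.   ] F [ 1.3  0.5 -2.5] M [ 0.06 -0.   -0.08] w 0.146 j [ 47.  20. -27. 101.  10.  60.  39.]
slide [0.27, 11.97, -17.07] rot [-0.0034, 0.0071, -0.0039] rows lin 5.0 ang 0.1
```

Emit:
{"op": "send_rows", "data": {"motion": [{"grip": 0.8,"slide": [0.3,12,-17.1],"rot": [-0.003,0.007,-0.004]},{"grip": 0.8,"slide": [0.3,12,-17.1],"rot": [-0.003,0.007,-0.004]},{"grip": 0.8,"slide": [0.3,12,-17.1],"rot": [-0.003,0.007,-0.004]},{"grip": 0.8,"slide": [0.3,12,-17.1],"rot": [-0.003,0.007,-0.004]},{"grip": 0.8,"slide": [0.3,12,-17.1],"rot": [-0.003,0.007,-0.004]},{"grip": 0.8,"slide": [0.3,12,-17.1],"rot": [-0.003,0.007,-0.004]},{"grip": 0.8,"slide": [0.3,12,-17.1],"rot": [-0.003,0.007,-0.004]},{"grip": 0.8,"slide": [0.3,12,-17.1],"rot": [-0.003,0.007,-0.004]}]}}

```text
t: 3.73
eef_pos: [0.5414, -0.0719, 0.2585]
eef_rot: [-101.5, 89.9, -168.5]
contact_force: [-1.0, -0.5, -2.1]
width: 0.148
```

```bash
python3 - <<'E'
from h import *
st(); m=imaging.camera_model("wrist")
p,d=imaging.get_image("wrist"); cv2.imwrite("pics/w2.png",cv2.convertScaleAbs(p[:,:,::-1],alpha=1.3))
np.savez("w2.npz",p=p,d=d,**m)
u,v=proj("w",[.509,.0064,.12],m)[0].astype(int); print(u,v)
c=p[v-30:v+30,u-40:u+40,::-1]; cv2.imwrite("pics/w2c.png",cv2.resize(cv2.convertScaleAbs(c,alpha=1.8),None,fx=10,fy=10,interpolation=cv2.INTER_CUBIC))
E
```

```text
t 3.73 pos [ 0.5414 -0.0719  0.2585] yang 23.01 xax [-0.002 -0.    -1.   ] F [-1.  -0.5 -2.1] M [-0.04 -0.01 -0.03] w 0.148 j [ 30.  19. -31. 104.  12.  60.  17.]
320 94
```

View pics/w2.png

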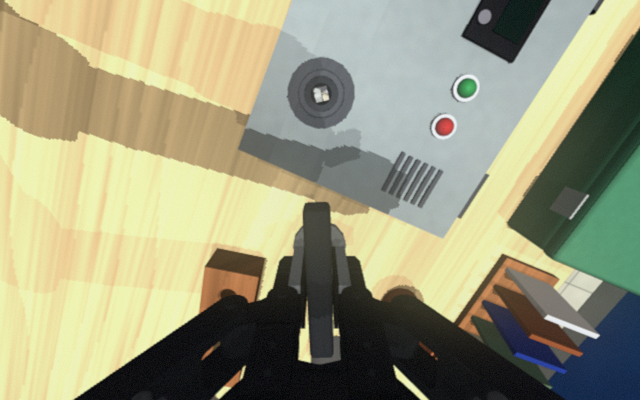

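View pics/w2c.png

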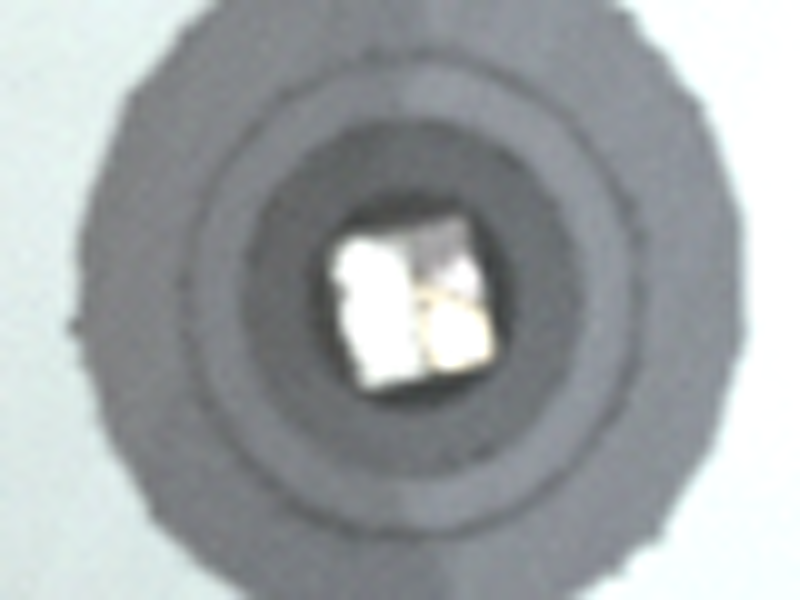

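The wrist view shows the lock centred at about (321,94), with a bright square about 14 px wide inside the bore that matches a 13 mm socket. I'll measure the collar and the square.

```bash
python3 - <<'E'
from h import *
z=np.load("w2.npz");m={k:z[k] for k in "KRt"}; d=z["d"];p=z["p"]; C=cloud(d,m)
g=cv2.cvtColor(p,cv2.COLOR_RGB2GRAY); print(g[82:106:2,308:334:2]); print((C[82:106:3,308:334:3,2]*1000).round(0))
u0,v0=300,74
big=cv2.resize(g[v0:v0+40,u0:u0+42],None,fx=8,fy=8,interpolation=cv2.INTER_CUBIC)
for th in (95,110,130):
    k=(big>th).astype(np.uint8); n,l,s,c=cv2.connectedComponentsWithStats(k)
    for i in range(1,n):
        if 3000<s[i,4]<25000 and abs(c[i]-168).max()<60:
            uv=(np.argwhere(l==i)[:,::-1]+.5)/8-.5+[u0,v0]
            Q=ray("w",uv,.103,m)[:,:2]*1000; print(th,s[i,4],cv2.minAreaRect(Q.astype(np.float32)))
# collar: height >.115
k=(C[...,2]>.1155)&(C[...,2]<.125); k[:50]=0;k[140:]=0;k[:,:270]=0;k[:,370:]=0
hull=cv2.convexHull(np.argwhere(k)[:,::-1].astype(np.float32)); print(k.sum()); Q=ray("w",hull[:,0],.12,m)[:,:2]*1000
print("collar depth",cv2.minEnclosingCircle(Q.astype(np.float32)),cv2.fitEllipse(Q.astype(np.float32)))
a=(g<g[94,370]*.75).astype(np.uint8);a[:55]=0;a[135:]=0;a[:,:280]=0;a[:,:280]=0;a[:,362:]=0
a=cv2.morphologyEx(a,cv2.MORPH_OPEN,np.ones((9,9)));cn,_=cv2.findContours(a,0,1);cn=max(cn,key=cv2.contourArea)
Q=ray("w",cv2.convexHull(cn)[:,0],.12,m)[:,:2]*1000;print("collar col",cv2.minEnclosingCircle(Q.astype(np.float32)),cv2.fitEllipse(Q.astype(np.float32)))
# lid edges
hsv=cv2.cvtColor(p,cv2.COLOR_RGB2HSV)
k=(abs(C[...,2]-.11)<.004); k[:,600:]=0; k=k.astype(np.uint8); n,l,s,c=cv2.connectedComponentsWithStats(k);i=1+s[1:,4].argmax()
h=cv2.convexHull(np.argwhere(l==i)[:,::-1].astype(np.int32)); q=cv2.approxPolyDP(h,4,True)[:,0]; print(np.c_[q,(ray("w",q,.11,m)*1000).round(1)])
E
```

```text
[[ 59  57  58  55  57  57  57  57  61  63  62  61  62]
 [ 57  57  58  55  48  44  42  45  46  55  60  60  62]
 [ 57  57  56  44  44  51  58  70  83  74  49  62  65]
 [ 57  56  52  98 135 117 102  91  89  80  44  56  64]
 [ 58  54  55 142 164 163 125  89 103 138  44  46  62]
 [ 57  54  46 119 160 160 146 113 134 150  71  43  61]
 [ 58  53  44 120 168 170 161 113 153 135  75  42  64]
 [ 57  54  42 119 174 173 160 138 173 169 129  41  63]
 [ 57  56  45  66 160 151 148 133 175 175 148  52  65]
 [ 58  58  53  48 125 150 149 114 152 119  75  60  66]
 [ 60  58  62  53  93  85  57  42  39  42  58  65  65]
 [ 61  60  61  62  61  47  45  48  55  63  66  65  65]]
[[120. 119. 117. 115. 115. 115. 115. 117. 117.]
 [117. 117. 113. 104. 103. 103.  92. 117. 116.]
 [118. 115.  86.  88.   6.  15.  13. 103. 116.]
 [116. 110.  85.  88.  86.  14.  15. 103. 115.]
 [116. 104.  88.  85.  86.  61.  59. 102. 113.]
 [118. 114. 102.  86.  87.  61.  62.  95. 114.]
 [118. 114. 102.  87.  86.  62.  61. 103. 116.]
 [119. 117. 114. 104. 102. 102. 103. 115. 117.]]
95 11108 ((509.2541198730469, 7.161867141723633), (12.896883010864258, 12.45847225189209), 33.64049530029297)
110 9971 ((509.3061828613281, 7.142224311828613), (12.551759719848633, 12.071171760559082), 33.095584869384766)
130 8099 ((509.386474609375, 7.111411094665527), (12.19229793548584, 11.389985084533691), 31.360136032104492)
1268
collar depth ((509.6646423339844, 7.34039831161499), 19.334320068359375) ((509.6284484863281, 7.36734676361084), (38.302635192871094, 38.39165496826172), 105.85993194580078)
collar col ((508.9798583984375, 7.0485124588012695), 28.294130325317383) ((509.0266418457031, 7.031477451324463), (55.99099349975586, 56.22664260864258), 16.981563568115234)
[[598.    0.  682.8 156.8 110. ]
 [443.  238.  677.5 -71.2 110. ]
 [238.  149.  458.2 -66.4 110. ]
 [292.    0.  460.9  62.6 110. ]]
```

```bash
python3 - <<'E'
from h import *
go([.5094,.0071,.195],down(32.8))
E
```

```text
slide [6.36, 0.18, -8.61] rot [-0.1729, -0.0004, 0.0022] rows lin 2.6 ang 1.4
```

Emit:
{"op": "send_rows", "data": {"motion": [{"grip": 0.8,"slide": [1,0.2,-4],"rot": [-0.1,0,0.002]},{"grip": 0.8,"slide": [3,0.2,-7],"rot": [-0.173,0,0.002]},{"grip": 0.8,"slide": [6,0.2,-8.6],"rot": [-0.173,0,0.002]},{"grip": 0.8,"slide": [6.3,0.2,-8.6],"rot": [-0.173,0,0.002]},{"grip": 0.8,"slide": [6.3,0.2,-8.6],"rot": [-0.173,0,0.002]},{"grip": 0.8,"slide": [6.3,0.2,-8.6],"rot": [-0.173,0,0.002]}]}}

```text
t: 4.28
eef_pos: [0.5102, 0.005, 0.1958]
eef_rot: [-71.6, 90.0, -129.0]
contact_force: [0.9, -0.2, -1.9]
width: 0.151
```

```bash
python3 - <<'E'
from h import *
st(); go([.5094,.0071,.178],down(32.8))
m=imaging.camera_model("wrist")
p,d=imaging.get_image("wrist"); cv2.imwrite("pics/w3.png",cv2.convertScaleAbs(p[:,:,::-1],alpha=1.5))
p,d=imaging.get_image("side"); c=p[150:260,260:370,::-1]; cv2.imwrite("pics/s3.png",cv2.resize(cv2.convertScaleAbs(c,alpha=1.5),None,fx=5,fy=5,interpolation=cv2.INTER_CUBIC))
E
```

```text
t 4.28 pos [0.5102 0.005  0.1958] yang 32.63 xax [-0. -0. -1.] F [ 0.9 -0.2 -1.9] M [ 0.01  0.   -0.04] w 0.151 j [ 24.  21. -34. 112.  15.  51.  15.]
slide [1.78, 0.05, -0.22] rot [-0.003, 0.0001, 0.0004] rows lin 0.4 ang 0.0
```

View pics/w3.png

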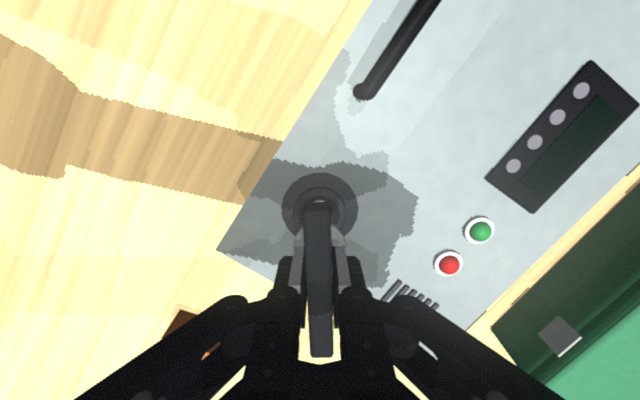

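View pics/s3.png

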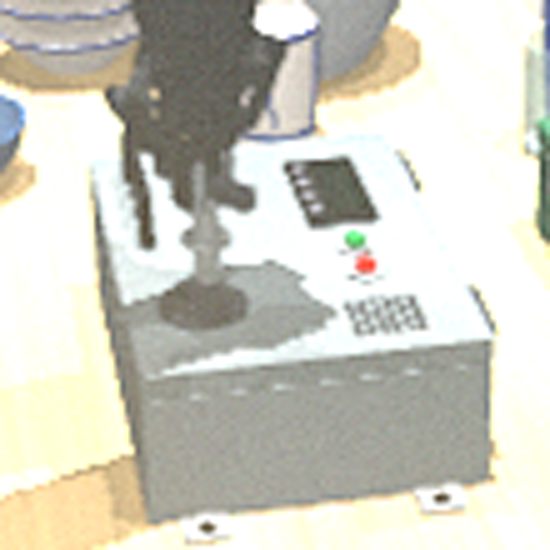

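The key hangs upright just above the lock: the foot is at crop pixel (207,280) in the side view and the collar at (320,205) in the wrist view. I'll descend in small steps.

Emit:
{"op": "send_rows", "data": {"motion": [{"grip": 0.8,"slide": [0,0.05,-0.22],"rot": [0,0,0]},{"grip": 0.8,"slide": [0.8,0.05,-0.22],"rot": [0,0,0]},{"grip": 0.8,"slide": [1.4,0.05,-0.22],"rot": [0,0,0]},{"grip": 0.8,"slide": [1.8,0.05,-0.22],"rot": [0,0,0]},{"grip": 0.8,"slide": [1.8,0.05,-0.22],"rot": [0,0,0]}]}}

```text
t: 4.8
eef_pos: [0.5095, 0.0072, 0.1776]
eef_rot: [-66.9, 90.0, -124.3]
contact_force: [-1.4, -0.3, -1.8]
width: 0.148
```

```bash
python3 - <<'E'
from h import *
st(); go([.5094,.0071,.170],down(32.8))
E
```

```text
t 4.8 pos [0.5095 0.0072 0.1776] yang 32.61 xax [-0. -0. -1.] F [-1.4 -0.3 -1.8] M [ 0.06  0.15 -0.06] w 0.148 j [ 23.  22. -34. 113.  16.  49.  13.]
slide [0.76, -0.02, 0.0] rot [-0.0033, 0.0001, 0.0002] rows lin 0.2 ang 0.0
```

Emit:
{"op": "send_rows", "data": {"motion": [{"grip": 0.8,"slide": [0.3,0,0],"rot": [-0.003,0,0]},{"grip": 0.8,"slide": [0.6,0,0],"rot": [-0.003,0,0]},{"grip": 0.8,"slide": [0.8,0,0],"rot": [-0.003,0,0]},{"grip": 0.8,"slide": [0.9,0,0],"rot": [-0.003,0,0]},{"grip": 0.8,"slide": [0.9,0,0],"rot": [-0.003,0,0]}]}}

```text
t: 5.22
eef_pos: [0.5094, 0.0074, 0.1683]
eef_rot: [-128.5, 90.0, 174.3]
contact_force: [0.2, -0.0, -2.0]
width: 0.148
```

```bash
python3 - <<'E'
from h import *
st()
E
```

```text
t 5.22 pos [0.5094 0.0074 0.1683] yang 32.79 xax [-0.001  0.    -1.   ] F [ 0.2 -0.  -2. ] M [ 0.12  0.09 -0.  ] w 0.148 j [ 23.  23. -33. 113.  17.  48.  13.]
```

Emit:
{"op": "send_rows", "data": {"motion": [{"grip": 0.8,"slide": [0.1,0,0],"rot": [0,0,0]},{"grip": 0.8,"slide": [0.2,0,0],"rot": [0,0,0]},{"grip": 0.8,"slide": [0.2,0,0],"rot": [0,0,0]}]}}

```text
t: 5.47
eef_pos: [0.5094, 0.0075, 0.1662]
eef_rot: [-145.4, 90.0, 157.4]
contact_force: [-0.3, 0.2, -1.8]
width: 0.15
```

```bash
python3 - <<'E'
from h import *
st()
E
```

```text
t 5.47 pos [0.5094 0.0075 0.1662] yang 32.80 xax [-0.001  0.    -1.   ] F [-0.3  0.2 -1.8] M [ 0.13  0.16 -0.  ] w 0.15 j [ 23.  23. -33. 114.  17.  48.  13.]
```

No contact yet, which is already below the nominal plug top. I'll continue.

Emit:
{"op": "send_rows", "data": {"motion": [{"grip": 0.8,"slide": [0.1,0,0],"rot": [0,0,0]},{"grip": 0.8,"slide": [0.2,0,0],"rot": [0,0,0]},{"grip": 0.8,"slide": [0.3,0,0],"rot": [0,0,0]},{"grip": 0.8,"slide": [0.3,0,0],"rot": [0,0,0]}]}}

```text
t: 5.8
eef_pos: [0.5093, 0.0076, 0.163]
eef_rot: [-153.3, 90.0, 149.5]
contact_force: [-0.2, 1.4, -1.9]
width: 0.148
```

```bash
python3 - <<'E'
from h import *
st()
E
```

```text
t 5.8 pos [0.5093 0.0076 0.163 ] yang 32.80 xax [-0.001  0.    -1.   ] F [-0.2  1.4 -1.9] M [ 0.19  0.07 -0.04] w 0.148 j [ 23.  24. -33. 114.  17.  47.  13.]
```

Emit:
{"op": "send_rows", "data": {"motion": [{"grip": 0.8,"slide": [0.2,0,0],"rot": [0,0,0]},{"grip": 0.8,"slide": [0.3,0,0],"rot": [0,0,0]},{"grip": 0.8,"slide": [0.4,0,0],"rot": [0,0,0]},{"grip": 0.8,"slide": [0.4,0,0],"rot": [0,0,0]}]}}

```text
t: 6.13
eef_pos: [0.5093, 0.0076, 0.1591]
eef_rot: [-145.0, 89.9, 157.8]
contact_force: [-0.3, 1.2, 0.7]
width: 0.149
```

```bash
python3 - <<'E'
from h import *
st()
E
```

```text
t 6.13 pos [0.5093 0.0076 0.1591] yang 32.80 xax [-0.001  0.    -1.   ] F [-0.3  1.2  0.7] M [0.2  0.35 0.05] w 0.149 j [ 23.  24. -33. 114.  18.  47.  13.]
```

Emit:
{"op": "send_rows", "data": {"motion": [{"grip": 0.8,"slide": [0.1,0,0],"rot": [0,0,0]},{"grip": 0.8,"slide": [0.2,0,0],"rot": [0,0,0]},{"grip": 0.8,"slide": [0.2,0,0],"rot": [0,0,0]}]}}

```text
t: 6.38
eef_pos: [0.5095, 0.0077, 0.1587]
eef_rot: [-67.4, 89.9, -124.6]
contact_force: [-6.8, -0.6, 14.0]
width: 0.152
```

```bash
python3 - <<'E'
from h import *
st()
p,d=imaging.get_image("side"); c=p[150:260,260:370,::-1]; cv2.imwrite("pics/s4.png",cv2.resize(cv2.convertScaleAbs(c,alpha=1.5),None,fx=5,fy=5,interpolation=cv2.INTER_CUBIC))
E
```

```text
t 6.38 pos [0.5095 0.0077 0.1587] yang 32.81 xax [-0.001 -0.001 -1.   ] F [-6.8 -0.6 14. ] M [-0.01  1.42 -0.03] w 0.152 j [ 22.  24. -33. 114.  18.  47.  12.]
```

View pics/s4.png

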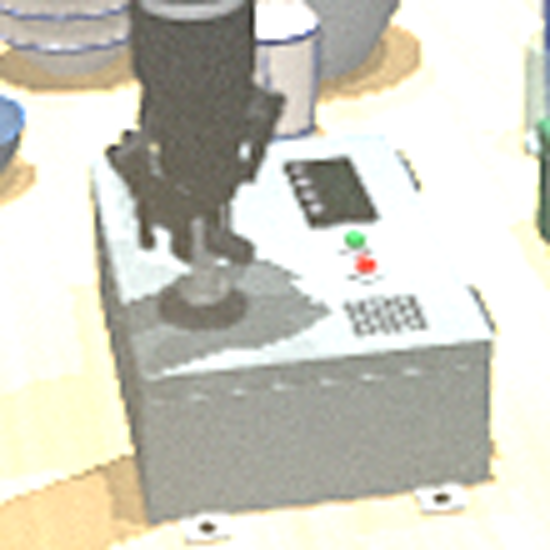

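The flange sits on the lock mouth at crop (205,290), with about 14 N of contact and a depth equal to home. I'll ease the pressure and turn it anticlockwise.

Emit:
{"op": "send_rows", "data": {"motion": [{"grip": 0.8,"slide": [0.0,0,0],"rot": [0,0,0]},{"grip": 0.8,"slide": [0,0,0],"rot": [-0.1,0,0]},{"grip": 0.8,"slide": [0,0,0],"rot": [-0.2,0,0]},{"grip": 0.8,"slide": [0,0,0],"rot": [-0.3,0,0]},{"grip": 0.8,"slide": [0,0,0],"rot": [-0.4,0,0]},{"grip": 0.8,"slide": [0,0,0],"rot": [-0.5,0,0]},{"grip": 0.8,"slide": [0,0,0],"rot": [-0.5,0,0]}]}}

```text
t: 7.02
eef_pos: [0.5092, 0.0076, 0.159]
eef_rot: [-109.0, 89.9, -137.3]
contact_force: [-3.1, 0.2, 5.3]
width: 0.148
```

```bash
python3 - <<'E'
from h import *
st(); go([.5094,.0074,.1587],down(88.5))
E
```

```text
t 7.02 pos [0.5092 0.0076 0.159 ] yang 61.66 xax [-0.001 -0.001 -1.   ] F [-3.1  0.2  5.3] M [ 0.06  0.91 -0.08] w 0.148 j [ 28.  26. -39. 114.  22.  48.  38.]
slide [0.03, -0.01, 0.02] rot [-0.4685, -0.0009, 0.0014] rows lin 0.0 ang 3.7
```

Emit:
{"op": "send_rows", "data": {"motion": [{"grip": 0.8,"slide": [0,0,0],"rot": [-0.1,0,0]},{"grip": 0.8,"slide": [0,0,0],"rot": [-0.2,0,0]},{"grip": 0.8,"slide": [0,0,0],"rot": [-0.3,0,0]},{"grip": 0.8,"slide": [0,0,0],"rot": [-0.4,0,0]},{"grip": 0.8,"slide": [0,0,0],"rot": [-0.48,0,0]},{"grip": 0.8,"slide": [0,0,0],"rot": [-0.48,0,0]},{"grip": 0.8,"slide": [0,0,0],"rot": [-0.48,0,0]}]}}

```text
t: 7.6
eef_pos: [0.509, 0.0073, 0.1591]
eef_rot: [-144.6, 89.9, -145.6]
contact_force: [-3.6, 0.9, 4.7]
width: 0.149
```

```bash
python3 - <<'E'
from h import *
st()
E
```

```text
t 7.6 pos [0.509  0.0073 0.1591] yang 89.01 xax [-0.002 -0.001 -1.   ] F [-3.6  0.9  4.7] M [-0.01  0.78 -0.07] w 0.149 j [ 32.  28. -46. 113.  26.  50.  61.]
```

Emit:
{"op": "send_rows", "data": {"motion": [{"grip": 0.8,"slide": [0,0,0],"rot": [-0.04,0,0]},{"grip": 0.8,"slide": [0,0,0],"rot": [-0.07,0,0]},{"grip": 0.8,"slide": [0,0,0],"rot": [-0.07,0,0]}]}}

```text
t: 7.85
eef_pos: [0.5089, 0.0072, 0.1591]
eef_rot: [-147.9, 89.8, -145.0]
contact_force: [-2.5, -0.4, 2.2]
width: 0.145
```

```bash
python3 - <<'E'
from h import *
st()
E
```

```text
t 7.85 pos [0.5089 0.0072 0.1591] yang 92.92 xax [-0.002 -0.002 -1.   ] F [-2.5 -0.4  2.2] M [ 0.06  0.68 -0.12] w 0.145 j [ 33.  28. -47. 113.  27.  50.  65.]
```

Emit:
{"op": "send_rows", "data": {"motion": [{"grip": 0.8,"slide": [0,0,0],"rot": [0.04,0,0]},{"grip": 0.8,"slide": [0,0,0],"rot": [0.08,0,0]},{"grip": 0.8,"slide": [0,0,0],"rot": [0.08,0,0]},{"grip": 0.8,"slide": [0,0,0],"rot": [0.08,0,0]}]}}

```text
t: 8.18
eef_pos: [0.5089, 0.0074, 0.1591]
eef_rot: [-138.4, 89.9, -140.1]
contact_force: [-1.8, 0.5, 2.6]
width: 0.147
```

```bash
python3 - <<'E'
from h import *
st(); go([.5094,.0072,.1587],down(88.2))
E
```

```text
t 8.18 pos [0.5089 0.0074 0.1591] yang 88.34 xax [-0.002 -0.002 -1.   ] F [-1.8  0.5  2.6] M [ 0.16  0.46 -0.01] w 0.147 j [ 32.  28. -46. 113.  26.  50.  61.]
slide [0.04, -0.02, 0.05] rot [0.0024, -0.0019, 0.0017] rows lin 0.0 ang 0.0
```

Torque is now near zero, so I'll draw the key out gently.

Emit:
{"op": "send_rows", "data": {"motion": [{"grip": 0.8,"slide": [-0.3,0,0],"rot": [0,0,0]},{"grip": 0.8,"slide": [-0.7,0,0],"rot": [0,0,0]},{"grip": 0.8,"slide": [-1.2,0,0],"rot": [0,0,0]},{"grip": 0.8,"slide": [-1.4,0,0],"rot": [0,0,0]}]}}

```text
t: 8.52
eef_pos: [0.5094, 0.0073, 0.1739]
eef_rot: [-113.4, 89.9, -115.0]
contact_force: [-0.6, 0.1, -2.2]
width: 0.148
```

```bash
python3 - <<'E'
from h import *
st()
p,d=imaging.get_image("side"); c=p[150:260,260:370,::-1]; cv2.imwrite("pics/s5.png",cv2.resize(cv2.convertScaleAbs(c,alpha=1.5),None,fx=5,fy=5,interpolation=cv2.INTER_CUBIC))
E
```

```text
t 8.52 pos [0.5094 0.0073 0.1739] yang 88.33 xax [-0.001 -0.002 -1.   ] F [-0.6  0.1 -2.2] M [-0.02  0.07  0.02] w 0.148 j [ 33.  27. -46. 113.  25.  51.  62.]
```

View pics/s5.png

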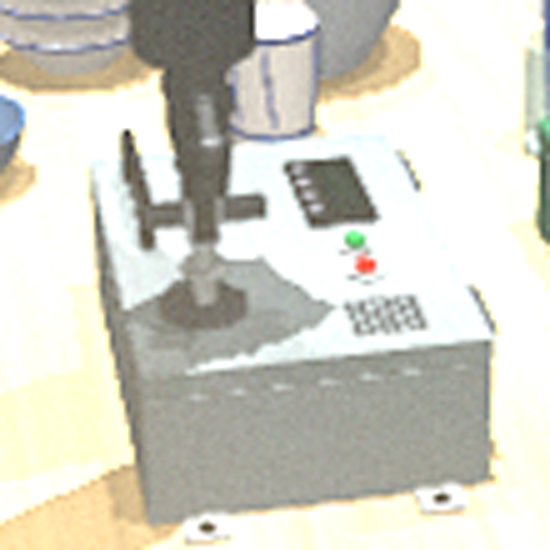

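The key is out and the lid is still shut. I'll rise and check the plug angle with the wrist camera.

Emit:
{"op": "send_rows", "data": {"motion": [{"grip": 0.8,"slide": [-4,0,0],"rot": [0,0,0]},{"grip": 0.8,"slide": [-8,0,0],"rot": [0,0,0]},{"grip": 0.8,"slide": [-8.5,0,4],"rot": [0,0,0]},{"grip": 0.8,"slide": [-8.5,0,8],"rot": [0,0,0]},{"grip": 0.8,"slide": [-8.5,0,8.5],"rot": [0,0,0]},{"grip": 0.8,"slide": [-8.5,0,8.5],"rot": [0,0,0]}]}}

```text
t: 9.07
eef_pos: [0.5964, 0.0044, 0.2587]
eef_rot: [-44.3, 90.0, -46.1]
contact_force: [-1.3, 0.3, -2.4]
width: 0.145
```

```bash
python3 - <<'E'
from h import *
st(); m=imaging.camera_model("wrist")
p,d=imaging.get_image("wrist"); cv2.imwrite("pics/w6.png",cv2.convertScaleAbs(p[:,:,::-1],alpha=1.3))
u,v=proj("w",[.5094,.0072,.12],m)[0].astype(int); print(u,v)
c=p[v-30:v+30,u-40:u+40,::-1]; cv2.imwrite("pics/w6c.png",cv2.resize(cv2.convertScaleAbs(c,alpha=1.8),None,fx=10,fy=10,interpolation=cv2.INTER_CUBIC))
g=cv2.cvtColor(p,cv2.COLOR_RGB2GRAY);u0,v0=u-20,v-20
big=cv2.resize(g[v0:v0+40,u0:u0+42],None,fx=8,fy=8,interpolation=cv2.INTER_CUBIC)
for th in (95,110):
    n,l,s,cc=cv2.connectedComponentsWithStats((big>th).astype(np.uint8))
    for i in range(1,n):
        if 2000<s[i,4]<25000 and abs(cc[i]-168).max()<60:
            uv=(np.argwhere(l==i)[:,::-1]+.5)/8-.5+[u0,v0]; Q=ray("w",uv,.103,m)[:,:2]*1000; print(th,s[i,4],cv2.minAreaRect(Q.astype(np.float32)))
C=cloud(d,m); 
# lid plane
k=(abs(C[...,2]-.11)<.006)
A=C[k]; r=np.linalg.lstsq(np.c_[A[:,:2],np.ones(len(A))],A[:,2],rcond=None)[0]; print("plane",r)
go([.4953,-.2750,.2],down(22.8))
E
```

```text
t 9.07 pos [0.5964 0.0044 0.2587] yang 88.24 xax [ 0. -0. -1.] F [-1.3  0.3 -2.4] M [ 0.05  0.05 -0.  ] w 0.145 j [ 31.  29. -47.  97.  23.  65.  66.]
318 90
95 11420 ((509.24591064453125, 7.223690986633301), (12.432792663574219, 12.394735336303711), 86.839599609375)
110 10378 ((509.2814025878906, 7.237927436828613), (12.209632873535156, 11.862625122070312), 85.35281372070312)
plane [0.00417633 0.00011942 0.10794737]
slide [5.88, -28.28, -9.1] rot [1.1435, -0.0008, 0.0017] rows lin 7.3 ang 9.2
```

View pics/w6c.png

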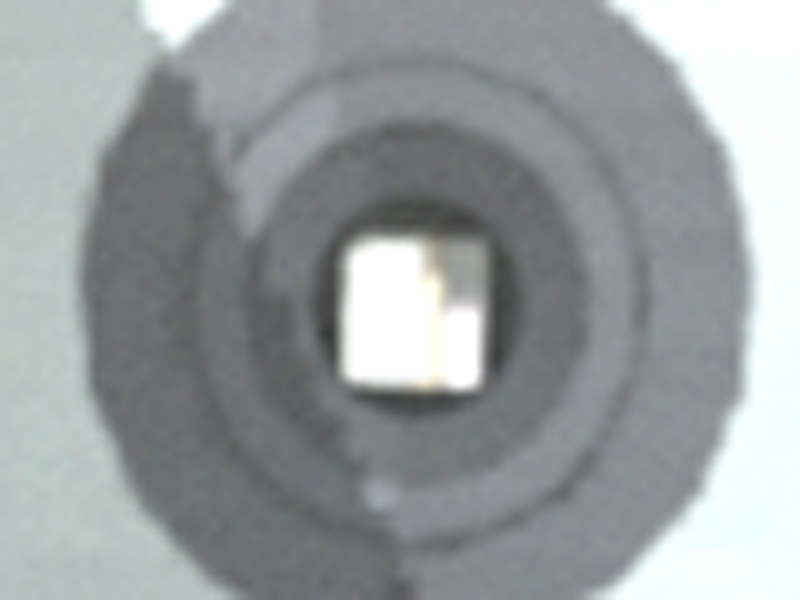

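The socket now stands at about 87° in the world frame, so about 88° from locked and past the 78° needed. I'll take the key back.

Emit:
{"op": "send_rows", "data": {"motion": [{"grip": 0.8,"slide": [0,-28.3,-9.1],"rot": [1.14,0,0]},{"grip": 0.8,"slide": [0,-28.3,-9.1],"rot": [1.14,0,0]},{"grip": 0.8,"slide": [0,-28.3,-9.1],"rot": [1.14,0,0]},{"grip": 0.8,"slide": [0,-28.3,-9.1],"rot": [1.14,0,0]},{"grip": 0.8,"slide": [0,-28.3,-9.1],"rot": [1.14,0,0]},{"grip": 0.8,"slide": [0,-28.3,-9.1],"rot": [1.14,0,0]},{"grip": 0.8,"slide": [0,-28.3,-9.1],"rot": [1.14,0,0]},{"grip": 0.8,"slide": [0,-28.3,-9.1],"rot": [1.14,0,0]}]}}

```text
t: 9.78
eef_pos: [0.49, -0.2836, 0.2581]
eef_rot: [-75.7, 89.6, -135.6]
contact_force: [-0.4, -0.3, -2.7]
width: 0.146
```

```bash
python3 - <<'E'
from h import *
st(); go([.4950,-.2750,.15],down(22.8))
E
```

```text
t 9.78 pos [ 0.49   -0.2836  0.2581] yang 30.04 xax [-0.005 -0.005 -1.   ] F [-0.4 -0.3 -2.7] M [-0.12  0.03  0.02] w 0.146 j [ 52.  22. -32. 101.  14.  61.  45.]
slide [10.8, 0.94, -0.51] rot [0.1264, 0.0022, 0.0069] rows lin 2.6 ang 1.0
```

Emit:
{"op": "send_rows", "data": {"motion": [{"grip": 0.8,"slide": [1,0.9,-0.5],"rot": [0.126,0.002,0.007]},{"grip": 0.8,"slide": [5,0.9,-0.5],"rot": [0.126,0.002,0.007]},{"grip": 0.8,"slide": [9,0.9,-0.5],"rot": [0.126,0.002,0.007]},{"grip": 0.8,"slide": [11.5,0.9,-0.5],"rot": [0.126,0.002,0.007]},{"grip": 0.8,"slide": [12.5,0.9,-0.5],"rot": [0.126,0.002,0.007]},{"grip": 0.8,"slide": [12.5,0.9,-0.5],"rot": [0.126,0.002,0.007]}]}}

```text
t: 10.28
eef_pos: [0.4925, -0.274, 0.1308]
eef_rot: [-146.4, 89.7, 146.5]
contact_force: [-0.7, -0.5, -1.7]
width: 0.149
```

```bash
python3 - <<'E'
from h import *
st(); go([.4950,-.2750,.105],down(22.8))
p,d=imaging.get_image("side"); c=p[240:350,280:380,::-1]; cv2.imwrite("pics/s7.png",cv2.resize(cv2.convertScaleAbs(c,alpha=1.5),None,fx=5,fy=5,interpolation=cv2.INTER_CUBIC))
E
```

```text
t 10.28 pos [ 0.4925 -0.274   0.1308] yang 22.86 xax [-0.004  0.003 -1.   ] F [-0.7 -0.5 -1.7] M [-0.04  0.04 -0.03] w 0.149 j [ 47.  30. -28. 108.  19.  47.  33.]
slide [2.58, 0.2, 0.2] rot [0.001, -0.0043, 0.0029] rows lin 0.6 ang 0.0
```

View pics/s7.png

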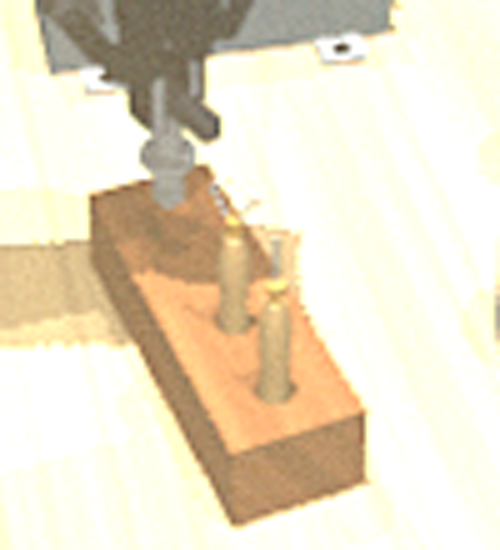

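The key is about 15 mm above the hole at crop pixel (168,205). I'll correct the position and lower it.

Emit:
{"op": "send_rows", "data": {"motion": [{"grip": 0.8,"slide": [0,0.2,0.2],"rot": [0,-0.004,0.003]},{"grip": 0.8,"slide": [0,0.2,0.2],"rot": [0,-0.004,0.003]},{"grip": 0.8,"slide": [0.7,0.2,0.2],"rot": [0,-0.004,0.003]},{"grip": 0.8,"slide": [1.3,0.2,0.2],"rot": [0,-0.004,0.003]},{"grip": 0.8,"slide": [1.9,0.2,0.2],"rot": [0,-0.004,0.003]},{"grip": 0.8,"slide": [2.5,0.2,0.2],"rot": [0,-0.004,0.003]},{"grip": 0.8,"slide": [2.5,0.2,0.2],"rot": [0,-0.004,0.003]}]}}

```text
t: 10.92
eef_pos: [0.4957, -0.2753, 0.1063]
eef_rot: [53.4, 89.9, -13.8]
contact_force: [0.4, 0.2, -2.1]
width: 0.146
```

```bash
python3 - <<'E'
from h import *
st(); go([.4950,-.2750,.088],down(22.8))
E
```

```text
t 10.92 pos [ 0.4957 -0.2753  0.1063] yang 22.86 xax [ 0.001 -0.    -1.   ] F [ 0.4  0.2 -2.1] M [0.02 0.06 0.02] w 0.146 j [ 46.  32. -27. 108.  20.  44.  31.]
slide [1.83, -0.06, -0.06] rot [0.001, 0.0006, -0.0009] rows lin 0.4 ang 0.0
```

Emit:
{"op": "send_rows", "data": {"motion": [{"grip": 0.8,"slide": [0.6,-0.05,-0.05],"rot": [0,0,0]},{"grip": 0.8,"slide": [1.2,-0.05,-0.05],"rot": [0,0,0]},{"grip": 0.8,"slide": [1.6,-0.05,-0.05],"rot": [0,0,0]},{"grip": 0.8,"slide": [1.75,-0.05,-0.05],"rot": [0,0,0]},{"grip": 0.8,"slide": [1.75,-0.05,-0.05],"rot": [0,0,0]}]}}

```text
t: 11.33
eef_pos: [0.4949, -0.275, 0.0884]
eef_rot: [83.7, 90.0, 16.6]
contact_force: [-0.3, 1.4, -1.0]
width: 0.151
```

```bash
python3 - <<'E'
from h import *
st()
E
```

```text
t 11.33 pos [ 0.4949 -0.275   0.0884] yang 22.86 xax [ 0.  0. -1.] F [-0.3  1.4 -1. ] M [ 0.03 -0.02  0.02] w 0.151 j [ 46.  34. -26. 109.  21.  42.  31.]
```

Emit:
{"op": "send_rows", "data": {"motion": [{"grip": 2.0,"slide": [0,0,0],"rot": [0,0,0]},{"grip": 2.5,"slide": [0,0,0],"rot": [0,0,0]},{"grip": 6,"slide": [0,0,0],"rot": [0,0,0]},{"grip": 8.5,"slide": [0,0,0],"rot": [0,0,0]},{"grip": 8.5,"slide": [0,0,0],"rot": [0,0,0]},{"grip": 8.5,"slide": [0,0,0],"rot": [0,0,0]},{"grip": 8.5,"slide": [-2,0,0],"rot": [0,0,0]},{"grip": 8.5,"slide": [-4,0,0],"rot": [0,0,0]}]}}

```text
t: 12.0
eef_pos: [0.4941, -0.2744, 0.1278]
eef_rot: [-153.3, 89.8, 139.6]
contact_force: [-0.1, -0.7, -0.2]
width: 0.996
```

Emit:
{"op": "send_rows", "data": {"motion": [{"grip": 8.5,"slide": [-4,0,0],"rot": [0,0,0]},{"grip": 8.5,"slide": [-8,0,0],"rot": [0,0,0]},{"grip": 8.5,"slide": [-12,0,0],"rot": [0,0,0]},{"grip": 8.5,"slide": [-14,0,0],"rot": [0,0,0]},{"grip": 8.5,"slide": [-14,0,0],"rot": [0,0,0]}]}}

```text
t: 12.42
eef_pos: [0.497, -0.2756, 0.2736]
eef_rot: [37.2, 89.6, -30.0]
contact_force: [0.8, 0.2, 1.0]
width: 0.997
```

```bash
python3 - <<'E'
from h import *
st(); m=imaging.camera_model("wrist")
p,d=imaging.get_image("wrist"); cv2.imwrite("pics/w8.png",cv2.convertScaleAbs(p[:,:,::-1],alpha=1.3)); C=cloud(d,m)
k=np.zeros(d.shape,bool); k[100:300,250:400]=1; k&=(C[...,2]>.08)&(C[...,2]<.115)
n,l,s,c=cv2.connectedComponentsWithStats(k.astype(np.uint8))
for i in range(1,n):
    if s[i,4]>300:
        P=C[l==i]; Q=ray("w",np.argwhere(l==i)[:,::-1],.099,m); print(s[i],"z",np.percentile(P[:,2],[5,50,95]),cv2.minAreaRect((Q[:,:2]*1000).astype(np.float32)))
p,d=imaging.get_image("side"); c=p[240:350,280:380,::-1]; cv2.imwrite("pics/s8.png",cv2.resize(cv2.convertScaleAbs(c,alpha=1.5),None,fx=5,fy=5,interpolation=cv2.INTER_CUBIC))
E
```

```text
t 12.42 pos [ 0.497  -0.2756  0.2736] yang 22.87 xax [ 0.007 -0.004 -1.   ] F [0.8 0.2 1. ] M [-0.02 -0.04  0.02] w 0.997 j [ 51.  21. -32. 100.  12.  62.  38.]
[310 140  15  75 888] z [0.09425763 0.09867859 0.09999606] ((495.5129699707031, -274.7826232910156), (14.509542465209961, 79.26655578613281), 22.781370162963867)
```

View pics/w8.png

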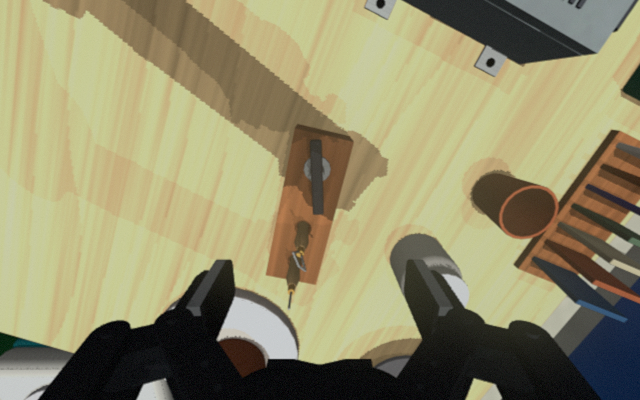

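View pics/s8.png

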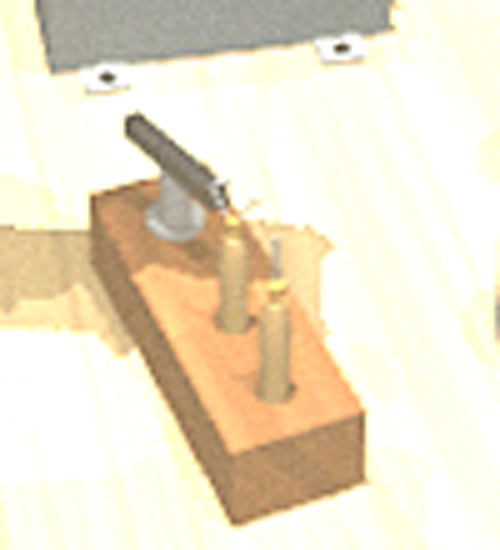

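The key stands seated with its flange on the block: the bar centre is within about 0.5 mm of the start and the tools are untouched. Next I'll locate the handle.

```bash
python3 - <<'E'
from h import *
z=np.load("top0.npz");p=z["p"]; g=cv2.cvtColor(p,cv2.COLOR_RGB2GRAY); C=np.load("topC.npy")
k=np.zeros(g.shape,np.uint8); k[228:240,240:300]=(g[228:240,240:300]<60)
uv=np.argwhere(k)[:,::-1]; Q=ray("top",uv,.150)[:,:2]*1000; print(len(uv),cv2.minAreaRect(Q.astype(np.float32)),Q.mean(0))
P=C[k>0]; P=P[P[:,2]>.135]; print(len(P),P.mean(0)*1000)
go([.488,.143,.24],down(-1.3))
E
```

```text
158 ((486.7193603515625, 139.3667449951172), (105.88658905029297, 7.382032871246338), 89.2270278930664) [487.080431   138.39389811]
136 [487.73091933 138.04173555 150.00545998]
slide [2.87, 15.65, -38.76] rot [0.4216, -0.0006, 0.0008] rows lin 10.0 ang 3.4
```

Emit:
{"op": "send_rows", "data": {"motion": [{"grip": 8.5,"slide": [2.9,15.6,-38.5],"rot": [0.42,0,0]},{"grip": 8.5,"slide": [2.9,15.6,-38.5],"rot": [0.42,0,0]},{"grip": 8.5,"slide": [2.9,15.6,-38.5],"rot": [0.42,0,0]},{"grip": 8.5,"slide": [2.9,15.6,-38.5],"rot": [0.42,0,0]},{"grip": 8.5,"slide": [2.9,15.6,-38.5],"rot": [0.42,0,0]},{"grip": 8.5,"slide": [2.9,15.6,-38.5],"rot": [0.42,0,0]},{"grip": 8.5,"slide": [2.9,15.6,-38.5],"rot": [0.42,0,0]},{"grip": 8.5,"slide": [2.9,15.6,-38.5],"rot": [0.42,0,0]}]}}

```text
t: 13.18
eef_pos: [0.4882, 0.0565, 0.2437]
eef_rot: [-91.6, 89.8, 177.2]
contact_force: [0.9, -0.6, -0.3]
width: 0.997
```

```bash
python3 - <<'E'
from h import *
st(); go([.4875,.141,.200],down(-1.3))
E
```

```text
t 13.18 pos [0.4882 0.0565 0.2437] yang -1.22 xax [-0.004  0.    -1.   ] F [ 0.9 -0.6 -0.3] M [ 0.01 -0.06 -0.02] w 0.997 j [ 22.  16. -37. 112.  11.  56. -22.]
slide [4.37, -0.23, -8.45] rot [0.0014, -0.0001, 0.004] rows lin 2.3 ang 0.0
```

Emit:
{"op": "send_rows", "data": {"motion": [{"grip": 8.5,"slide": [1,-0.2,-4],"rot": [0,0,0.004]},{"grip": 8.5,"slide": [3,-0.2,-7.5],"rot": [0,0,0.004]},{"grip": 8.5,"slide": [4.4,-0.2,-8.4],"rot": [0,0,0.004]},{"grip": 8.5,"slide": [4.4,-0.2,-8.4],"rot": [0,0,0.004]},{"grip": 8.5,"slide": [4.4,-0.2,-8.4],"rot": [0,0,0.004]}]}}

```text
t: 13.6
eef_pos: [0.4863, 0.1404, 0.1977]
eef_rot: [-81.3, 89.7, -172.4]
contact_force: [0.2, 0.1, 0.8]
width: 0.992
```

```bash
python3 - <<'E'
from h import *
st(); go([.4875,.141,.140],down(-1.3))
p,d=imaging.get_image("wrist"); cv2.imwrite("pics/w9.png",cv2.convertScaleAbs(p[:,:,::-1],alpha=1.3))
E
```

```text
t 13.6 pos [0.4863 0.1404 0.1977] yang -1.11 xax [-0.005 -0.001 -1.   ] F [0.2 0.1 0.8] M [-0.03 -0.06  0.  ] w 0.992 j [ 11.  21. -37. 112.  16.  52. -36.]
slide [5.76, 0.15, -0.06] rot [0.0032, 0.0007, 0.0048] rows lin 1.4 ang 0.0
```

View pics/w9.png

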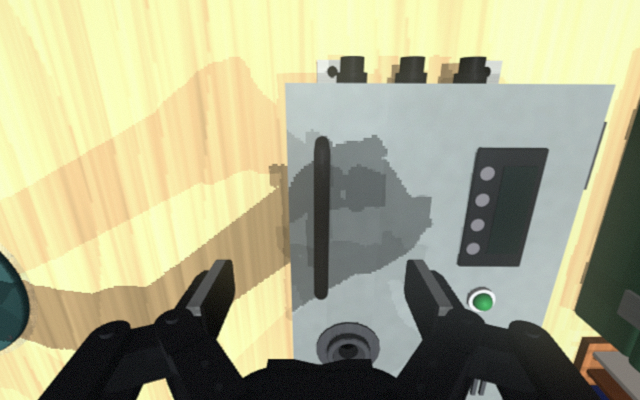

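The handle bar, from (321,140) to (321,297), runs centrally between the fingers. I'll go down and grip it.

Emit:
{"op": "send_rows", "data": {"motion": [{"grip": 8.5,"slide": [3,0.15,0],"rot": [0,0,0.005]},{"grip": 8.5,"slide": [5,0.15,0],"rot": [0,0,0.005]},{"grip": 8.5,"slide": [5.7,0.15,0],"rot": [0,0,0.005]},{"grip": 8.5,"slide": [5.7,0.15,0],"rot": [0,0,0.005]},{"grip": 8.5,"slide": [5.7,0.15,0],"rot": [0,0,0.005]}]}}

```text
t: 14.07
eef_pos: [0.4892, 0.1388, 0.1423]
eef_rot: [76.6, 89.8, -14.7]
contact_force: [-0.3, 0.6, 1.6]
width: 0.998
```

Emit:
{"op": "send_rows", "data": {"force": 40, "motion": [{"grip": 0.6,"slide": [0,0,0],"rot": [0,0,0]},{"grip": 0.6,"slide": [0,0,0],"rot": [0,0,0]},{"grip": 0.6,"slide": [0,0,0],"rot": [0,0,0]},{"grip": 0.6,"slide": [0,0,0],"rot": [0,0,0]},{"grip": 0.6,"slide": [0,0,0],"rot": [0,0,0]},{"grip": 0.6,"slide": [0,0,0],"rot": [0,0,0]},{"grip": 0.6,"slide": [0,0,0],"rot": [0,0,0]}]}}

```text
t: 14.65
eef_pos: [0.4873, 0.1389, 0.1424]
eef_rot: [-20.7, 89.9, -112.0]
contact_force: [-6.2, -0.4, 7.6]
width: 0.1
```

```bash
cat >> h.py <<'E'
def arc(H,G0,phis,tilt):
    # H hinge (x,z); G0 handle centre; tool tilted by tilt(phi) (fingers swing back toward robot)
    p,R,o=cur()
    yaw=np.radians(-1.3); ex=np.array([np.cos(yaw),np.sin(yaw),0]); ey=np.array([-np.sin(yaw),np.cos(yaw),0]); ez=np.array([0,0,1.])
    hx=(G0-H)@ex; hz=(G0-H)@ez; hy=(G0-H)@ey
    for f in phis:
        c,s=np.cos(f),np.sin(f)
        g=H+ex*(hx*c+hz*s)+ey*hy+ez*(-hx*s+hz*c)
        Rt=Ro.from_rotvec(ey*tilt(f)).as_matrix()@down(-1.3)
        P=g+Rt[:,0]*.005
        s_=R.T@(P-p)*100; w=Ro.from_matrix(R.T@Rt).as_rotvec()
        print(round(f,2),g.round(3),s_.round(2).tolist(),w.round(3).tolist())
E
python3 - <<'E'
from h import *
st()
H=np.array([.6815,.0788,.095]); G=np.array([.4873,.141,.145])
arc(H,G,np.arange(.1,.75,.1),lambda f:0.35*f)
E
```

```text
t 14.65 pos [0.4873 0.1389 0.1424] yang -1.30 xax [-0.001 -0.002 -1.   ] F [-6.2 -0.4  7.6] M [-0.11  1.27 -0.02] w 0.1 j [  9.  26. -35. 115.  21.  46. -39.]
0.1 [0.493 0.141 0.164] [-1.69, 0.58, -0.21] [-0.0, 0.002, -0.034]
0.2 [0.501 0.141 0.183] [-3.55, 1.34, -0.21] [-0.0, 0.002, -0.069]
0.3 [0.511 0.14  0.201] [-5.33, 2.29, -0.2] [-0.0, 0.002, -0.104]
0.4 [0.522 0.14  0.217] [-6.99, 3.41, -0.2] [-0.0, 0.002, -0.139]
0.5 [0.535 0.14  0.233] [-8.54, 4.7, -0.19] [-0.0, 0.002, -0.174]
0.6 [0.55  0.14  0.247] [-9.95, 6.13, -0.19] [-0.0, 0.002, -0.209]
0.7 [0.565 0.139 0.259] [-11.21, 7.69, -0.19] [-0.0, 0.002, -0.244]
```

Emit:
{"op": "send_rows", "data": {"motion": [{"grip": 0.6,"slide": [-0.9,0.25,0],"rot": [0,0,-0.017]},{"grip": 0.6,"slide": [-1.9,0.6,0],"rot": [0,0,-0.034]},{"grip": 0.6,"slide": [-2.8,0.95,0],"rot": [0,0,-0.052]},{"grip": 0.6,"slide": [-3.75,1.35,0],"rot": [0,0,-0.07]},{"grip": 0.6,"slide": [-4.65,1.8,0],"rot": [0,0,-0.087]},{"grip": 0.6,"slide": [-5.5,2.3,0],"rot": [0,0,-0.104]},{"grip": 0.6,"slide": [-5.5,2.3,0],"rot": [0,0,-0.104]}]}}

```text
t: 15.23
eef_pos: [0.5094, 0.1384, 0.1968]
eef_rot: [-88.7, 83.7, 180.0]
contact_force: [-4.3, -0.7, 1.9]
width: 0.093
```

```bash
python3 - <<'E'
from h import *
st()
p,d=imaging.get_image("side"); c=p[120:260,240:400,::-1]; cv2.imwrite("pics/s10.png",cv2.resize(cv2.convertScaleAbs(c,alpha=1.5),None,fx=4,fy=4,interpolation=cv2.INTER_CUBIC))
H=np.array([.6815,.0788,.095]); G=np.array([.4873,.139,.147])
arc(H,G,np.arange(.3,1.25,.1),lambda f:0.35*f)
E
```

```text
t 15.23 pos [0.5094 0.1384 0.1968] yang -1.34 xax [-0.109  0.    -0.994] F [-4.3 -0.7  1.9] M [-0.22  0.89  0.06] w 0.093 j [ 11.  27. -37. 105.  15.  60. -33.]
0.3 [0.511 0.138 0.202] [-0.08, 0.14, -0.02] [-0.0, 0.003, 0.003]
0.4 [0.523 0.138 0.219] [-1.85, 1.1, -0.01] [-0.0, 0.003, -0.032]
0.5 [0.536 0.138 0.234] [-3.52, 2.23, -0.01] [-0.0, 0.003, -0.067]
0.6 [0.551 0.138 0.248] [-5.06, 3.51, -0.0] [-0.0, 0.003, -0.102]
0.7 [0.567 0.137 0.261] [-6.47, 4.95, 0.0] [-0.001, 0.003, -0.137]
0.8 [0.584 0.137 0.271] [-7.73, 6.52, 0.0] [-0.001, 0.003, -0.172]
0.9 [0.602 0.136 0.28 ] [-8.82, 8.21, 0.01] [-0.001, 0.003, -0.207]
1.0 [0.621 0.136 0.288] [-9.74, 10.0, 0.01] [-0.001, 0.003, -0.242]
1.1 [0.64  0.136 0.293] [-10.47, 11.87, 0.01] [-0.001, 0.003, -0.277]
1.2 [0.66  0.135 0.296] [-11.01, 13.8, 0.01] [-0.001, 0.003, -0.312]
```

View pics/s10.png

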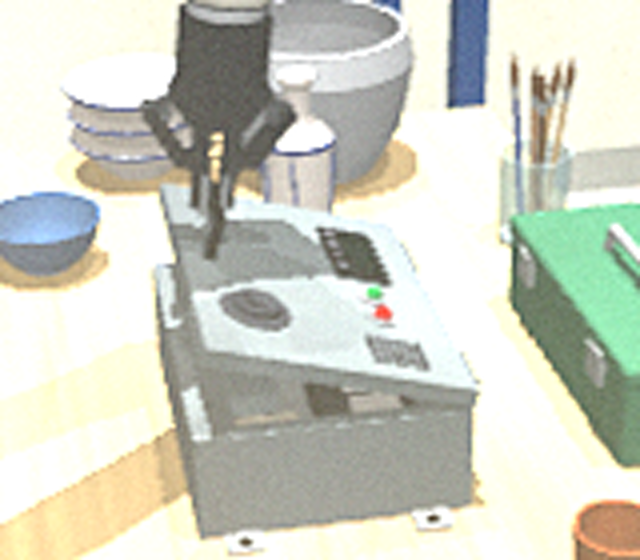

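The lid is unlocked and lifting, now at about 0.3 rad. I'll keep following the arc.

Emit:
{"op": "send_rows", "data": {"motion": [{"grip": 0.6,"slide": [-1.0,0.6,0],"rot": [0,0,-0.016]},{"grip": 0.6,"slide": [-2.7,1.65,0],"rot": [0,0,-0.05]},{"grip": 0.6,"slide": [-4.3,2.85,0],"rot": [0,0,-0.085]},{"grip": 0.6,"slide": [-5.8,4.2,0],"rot": [0,0,-0.12]},{"grip": 0.6,"slide": [-7.1,5.7,0],"rot": [0,0,-0.155]},{"grip": 0.6,"slide": [-8.3,7.35,0],"rot": [0,0,-0.19]},{"grip": 0.6,"slide": [-8.8,8.2,0],"rot": [0,0,-0.207]},{"grip": 0.6,"slide": [-8.8,8.2,0],"rot": [0,0,-0.207]}]}}

```text
t: 15.95
eef_pos: [0.5983, 0.1363, 0.2778]
eef_rot: [-89.1, 71.5, 179.6]
contact_force: [-11.9, -6.1, 16.5]
width: 0.103
```

```bash
python3 - <<'E'
from h import *
st()
p,d=imaging.get_image("side"); c=p[100:260,240:400,::-1]; cv2.imwrite("pics/s11.png",cv2.resize(cv2.convertScaleAbs(c,alpha=1.5),None,fx=3.7,fy=3.7,interpolation=cv2.INTER_CUBIC))
H=np.array([.6815,.0788,.095]); G=np.array([.4873,.139,.147])
arc(H,G,np.arange(.9,1.55,.1),lambda f:0.35*f)
E
```

```text
t 15.95 pos [0.5983 0.1363 0.2778] yang -1.34 xax [-0.318  0.002 -0.948] F [-11.9  -6.1  16.5] M [-0.96  3.25  0.36] w 0.103 j [  8.  37. -35.  80.  12.  86. -28.]
0.9 [0.602 0.136 0.28 ] [0.13, 0.27, -0.02] [-0.0, 0.005, 0.006]
1.0 [0.621 0.136 0.288] [-1.14, 1.83, -0.01] [-0.001, 0.005, -0.029]
1.1 [0.64  0.136 0.293] [-2.25, 3.5, -0.01] [-0.001, 0.005, -0.064]
1.2 [0.66  0.135 0.296] [-3.19, 5.27, -0.0] [-0.001, 0.005, -0.099]
1.3 [0.681 0.135 0.297] [-3.94, 7.13, 0.0] [-0.001, 0.005, -0.134]
1.4 [0.701 0.134 0.297] [-4.51, 9.06, 0.0] [-0.001, 0.005, -0.169]
1.5 [0.721 0.134 0.294] [-4.88, 11.03, 0.0] [-0.001, 0.005, -0.204]
```

View pics/s11.png

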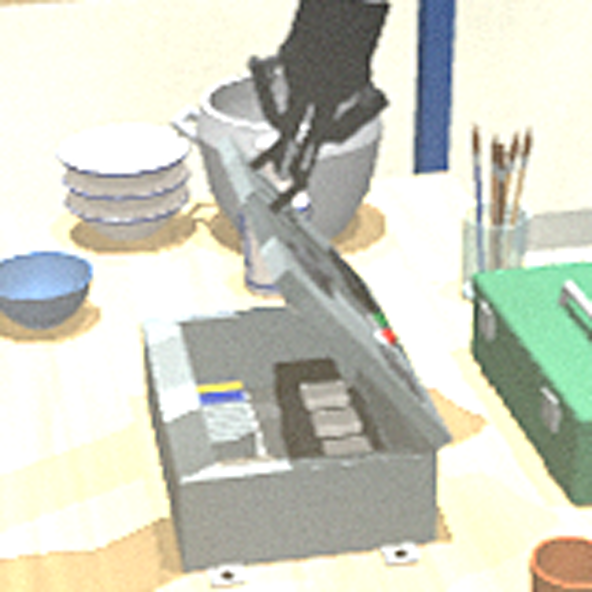

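```bash
python3 - <<'E'
from h import *
H=np.array([.6815,.0788,.095]); G=np.array([.4873,.139,.147])
arc(H,G,np.arange(.9,1.45,.1),lambda f:0.30)
E
```

```text
0.9 [0.602 0.136 0.28 ] [0.13, 0.28, -0.02] [-0.0, 0.005, 0.021]
1.0 [0.621 0.136 0.288] [-1.14, 1.85, -0.01] [-0.0, 0.005, 0.021]
1.1 [0.64  0.136 0.293] [-2.25, 3.54, -0.01] [-0.0, 0.005, 0.021]
1.2 [0.66  0.135 0.296] [-3.19, 5.33, -0.0] [-0.0, 0.005, 0.021]
1.3 [0.681 0.135 0.297] [-3.94, 7.21, 0.0] [-0.0, 0.005, 0.021]
1.4 [0.701 0.134 0.297] [-4.5, 9.15, 0.0] [-0.0, 0.005, 0.021]
```

Emit:
{"op": "send_rows", "data": {"motion": [{"grip": 0.6,"slide": [-0.6,1.0,0],"rot": [0,0,0.01]},{"grip": 0.6,"slide": [-1.2,1.85,0],"rot": [0,0,0.02]},{"grip": 0.6,"slide": [-1.8,2.7,0],"rot": [0,0,0.02]},{"grip": 0.6,"slide": [-2.3,3.55,0],"rot": [0,0,0.02]},{"grip": 0.6,"slide": [-2.8,4.45,0],"rot": [0,0,0.02]},{"grip": 0.6,"slide": [-3.2,5.3,0],"rot": [0,0,0.02]},{"grip": 0.6,"slide": [-3.2,5.3,0],"rot": [0,0,0.02]}]}}

```text
t: 16.58
eef_pos: [0.6581, 0.135, 0.2956]
eef_rot: [-88.8, 72.7, 179.9]
contact_force: [-7.2, -3.4, 16.3]
width: 0.094
```

```bash
python3 - <<'E'
from h import *
st()
p,d=imaging.get_image("side"); c=p[100:260,240:400,::-1]; cv2.imwrite("pics/s12.png",cv2.resize(cv2.convertScaleAbs(c,alpha=1.5),None,fx=3.7,fy=3.7,interpolation=cv2.INTER_CUBIC))
H=np.array([.6815,.0788,.095]); G=np.array([.4873,.139,.147])
arc(H,G,np.arange(1.1,1.55,.1),lambda f:0.30)
E
```

```text
t 16.58 pos [0.6581 0.135  0.2956] yang -1.34 xax [-0.297  0.    -0.955] F [-7.2 -3.4 16.3] M [-0.78  2.28  0.17] w 0.094 j [  6.  41. -34.  70.  14.  91. -27.]
1.1 [0.64  0.136 0.293] [1.28, -1.6, -0.02] [-0.001, 0.007, 0.0]
1.2 [0.66  0.135 0.296] [0.39, 0.21, -0.02] [-0.001, 0.007, 0.0]
1.3 [0.681 0.135 0.297] [-0.33, 2.1, -0.01] [-0.001, 0.007, 0.0]
1.4 [0.701 0.134 0.297] [-0.85, 4.05, -0.01] [-0.001, 0.007, 0.0]
1.5 [0.721 0.134 0.294] [-1.17, 6.05, -0.01] [-0.001, 0.007, 0.0]
```

View pics/s12.png

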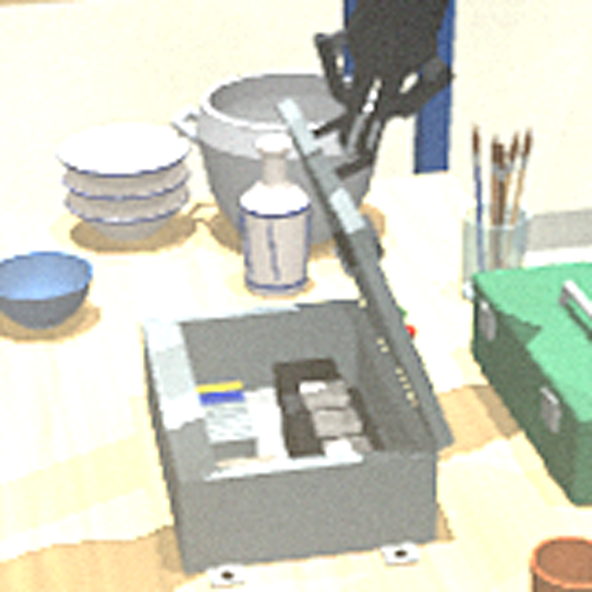

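The lid is at about 1.2 rad. I'll take it a little further, to about 1.4.

Emit:
{"op": "send_rows", "data": {"motion": [{"grip": 0.6,"slide": [0,1.0,0],"rot": [0,0,0]},{"grip": 0.6,"slide": [-0.2,2.1,0],"rot": [0,0,0]},{"grip": 0.6,"slide": [-0.5,3.1,0],"rot": [0,0,0]},{"grip": 0.6,"slide": [-0.8,4.1,0],"rot": [0,0,0]},{"grip": 0.6,"slide": [-0.8,4.1,0],"rot": [0,0,0]},{"grip": 0.6,"slide": [-0.8,4.1,0],"rot": [0,0,0]}]}}

```text
t: 17.13
eef_pos: [0.7006, 0.1339, 0.2956]
eef_rot: [-88.7, 73.1, 179.9]
contact_force: [-0.2, -2.3, 15.0]
width: 0.1
```

```bash
python3 - <<'E'
from h import *
st()
p,d=imaging.get_image("side"); c=p[100:260,240:400,::-1]; cv2.imwrite("pics/s13.png",cv2.resize(cv2.convertScaleAbs(c,alpha=1.5),None,fx=3.7,fy=3.7,interpolation=cv2.INTER_CUBIC))
p,d=imaging.get_image("wrist"); cv2.imwrite("pics/w13.png",cv2.convertScaleAbs(p[:,:,::-1],alpha=1.3))
E
```

```text
t 17.13 pos [0.7006 0.1339 0.2956] yang -1.40 xax [-0.291  0.    -0.957] F [-0.2 -2.3 15. ] M [-0.39  1.03  0.18] w 0.1 j [  4.  45. -33.  62.  16.  94. -26.]
```

View pics/s13.png

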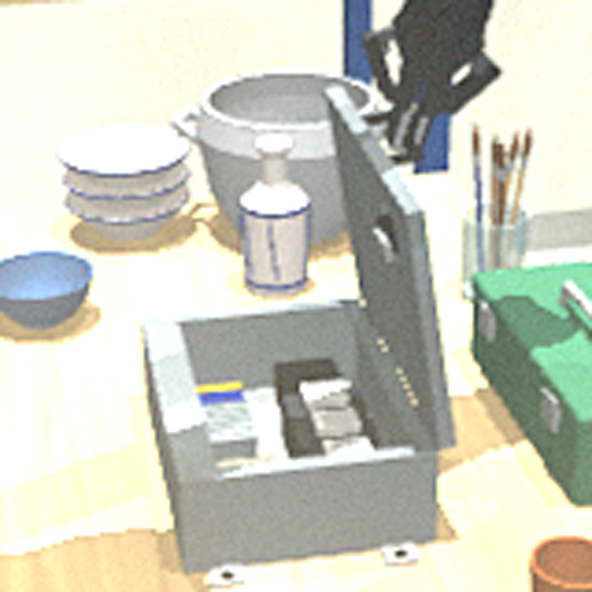

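View pics/w13.png

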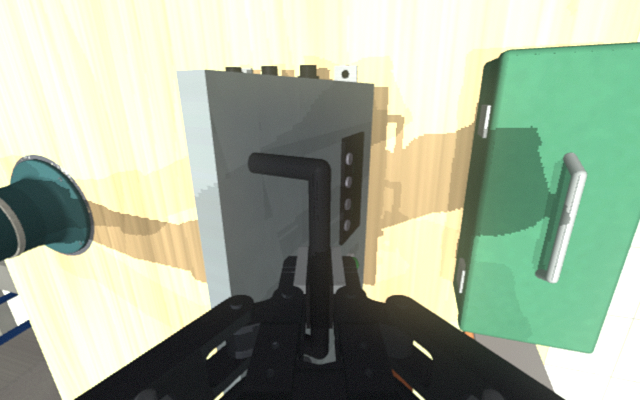

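The lid stands nearly upright at about 1.4 rad. I'll open the fingers just a little and back straight off.

Emit:
{"op": "send_rows", "data": {"motion": [{"grip": 2.2,"slide": [0,0,0],"rot": [0,0,0]},{"grip": 2.2,"slide": [0,0,0],"rot": [0,0,0]},{"grip": 2.2,"slide": [0,0,0],"rot": [0,0,0]}]}}

```text
t: 17.48
eef_pos: [0.7007, 0.1341, 0.2956]
eef_rot: [-88.7, 73.2, 179.9]
contact_force: [0.7, -0.9, 0.1]
width: 0.259
```

```bash
python3 - <<'E'
from h import *
st()
E
```

```text
t 17.48 pos [0.7007 0.1341 0.2956] yang -1.39 xax [-0.289  0.    -0.957] F [ 0.7 -0.9  0.1] M [-0.04 -0.27  0.01] w 0.259 j [  4.  45. -33.  62.  16.  94. -26.]
```

Emit:
{"op": "send_rows", "data": {"motion": [{"grip": 2.2,"slide": [-1,0,0],"rot": [0,0,0]},{"grip": 2.2,"slide": [-3,0,0],"rot": [0,0,0]},{"grip": 2.2,"slide": [-5,0,0],"rot": [0,0,0.05]},{"grip": 2.2,"slide": [-8,0,0],"rot": [0,0,0.15]},{"grip": 2.2,"slide": [-11,0,0],"rot": [0,0,0.25]},{"grip": 2.2,"slide": [-13,0,0],"rot": [0,0,0.28]},{"grip": 2.2,"slide": [-13,0,0],"rot": [0,0,0.28]}]}}

```text
t: 18.07
eef_pos: [0.739, 0.1352, 0.4278]
eef_rot: [-17.5, 89.8, -108.7]
contact_force: [-0.2, 0.5, 0.6]
width: 0.257
```

```bash
python3 - <<'E'
from h import *
st()
p,d=imaging.get_image("side"); cv2.imwrite("pics/s14.png",cv2.convertScaleAbs(p[:,:,::-1],alpha=1.2))
C=cloud(d,imaging.camera_model("side"))
# lid inner face: points in region between z .12-.30, x .55-.8, y -.05-.22
k=(C[...,2]>.14)&(C[...,2]<.29)&(C[...,0]>.58)&(C[...,0]<.76)&(C[...,1]>-.05)&(C[...,1]<.2)
A=C[k]; r=np.polyfit(A[:,2],A[:,0],1); print(len(A),"lid angle",np.pi/2-0-np.arctan(-r[0]), r)
# key
bl=(C[...,2]>.088)&(C[...,2]<.105)&(abs(C[...,0]-.495)<.05)&(abs(C[...,1]+.275)<.045)
P=C[bl]; print("key bar",cv2.minAreaRect((P[:,:2]*1000).astype(np.float32)))
E
```

```text
t 18.07 pos [0.739  0.1352 0.4278] yang -1.26 xax [-0.001 -0.004 -1.   ] F [-0.2  0.5  0.6] M [ 0.01 -0.03 -0.02] w 0.257 j [  4.  36. -33.  58.  19.  90. -25.]
572 lid angle 1.4068482590834739 [-0.16543295  0.69641279]
key bar ((495.52398681640625, -276.6440124511719), (14.906620025634766, 84.23017120361328), 23.539974212646484)
```

View pics/s14.png

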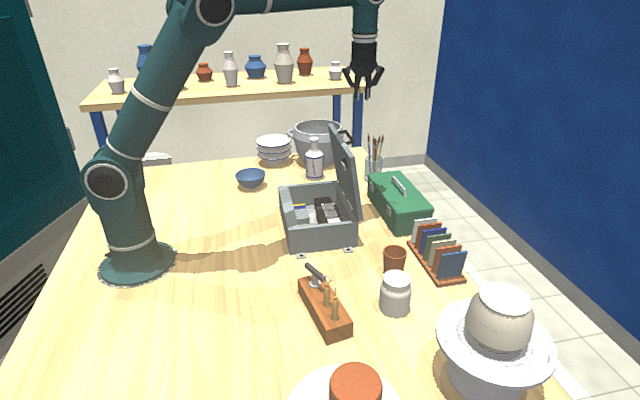

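The side view shows the lid standing at about (347,180), measured at 1.41 rad. The key is in its hole at about (317,273), the tools and pottery are in place, and the gripper is clear. I'll hand in now.

```bash
python3 - <<'E'
from h import *
print(env.hand_in()); st()
E
```

```text
the job is handed in; nothing more can be done
None
the job is handed in; nothing more can be done
```

The job is done and handed in after about 18 s on the robot's clock; the hand-in gave no verdict.

**What I did:** I took the key from the block and read the socket's angle with the wrist camera (about 34° from locked). The key dropped home on the first try, so no back-and-forth feeling was needed. I turned it anticlockwise, eased it back and drew it out, and put it back in its hole. Then I lifted the lid by its handle and backed away.

**Last checks:**
- **Lock:** contact peaked at about 14 N, with the flange on the mouth. The plug was seen at about 88° from locked, past the 78° needed.
- **Lid:** it stands at about 1.41 rad.
- **Key:** after release the wrist camera put the bar within about 0.5 mm of the start, with the flange on the block. The final side view was coarser, reading about 2 mm and 1° off, still inside the 6 mm limit.
- **Surroundings:** tools and pottery look undisturbed in the final side picture; I did not measure them. The gripper is clear, with contact force near zero.

No check failed.

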